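# Swap the binding roller of the packing bench's roller track

## Task

Run a hand along the roller track so that all three rollers turn, and find the one that binds: lift only that one out and lay it in the blue tray, and seat the spare roller from the wooden saddle fully home in the emptied slots. Then run a hand along the track again and let go, so that all three rollers in it are seen turning freely together. Use a light hand, and leave everything else on the bench alone.

Things in the scene. Friction and masses are not known exactly. Their poses are not given: they have to be found in the camera images.
- track: gravity roller track fixed to the bench: two grey steel rails 330 mm long (along its y), 5 mm thick, 96 mm high, 198 mm apart inside; x runs from rail to rail, along the rollers; origin on the bench under its middle. Three pairs of open slots, 100 mm apart. Nothing between the rollers above 40 mm. Light bearings: never load a roller against the rails with over 60 N, be it by touching down on it, pulling or seating.
- slot_1 (a point): middle of slot pair 1: axis of a roller fully seated there, 85 mm above the bench (its top at 110 mm); x along the roller, z up. Slots 12 mm wide, floor at 78 mm, in the top 8 mm a 45 degree lead-in widening to 28 mm. A seated roller can rattle 1 mm sideways, 4 mm along its axis.
- slot_2 (a point): middle of slot pair 2: axis of a roller fully seated there, 85 mm above the bench (its top at 110 mm); x along the roller, z up. Slots 12 mm wide, floor at 78 mm, in the top 8 mm a 45 degree lead-in widening to 28 mm. A seated roller can rattle 1 mm sideways, 4 mm along its axis.
- slot_3 (a point): middle of slot pair 3: axis of a roller fully seated there, 85 mm above the bench (its top at 110 mm); x along the roller, z up. Slots 12 mm wide, floor at 78 mm, in the top 8 mm a 45 degree lead-in widening to 28 mm. A seated roller can rattle 1 mm sideways, 4 mm along its axis.
- roller_1_mid (a point): roller seated in one of the three slot pairs at the start (any one): steel tube 50 mm diameter x 190 mm with a thin dark seam along it, turning on a steel axle 226 mm long; the axle's ends, 14 mm long, stick out and are milled flat, 10 mm wide x 14 mm high. 0.4 to 0.6 kg. Point: middle of the roller, on its axis; x along the axle, z up when the flats stand upright.
- roller_2_mid (a point): roller seated in one of the three slot pairs at the start (any one): steel tube 50 mm diameter x 190 mm with a thin dark seam along it, turning on a steel axle 226 mm long; the axle's ends, 14 mm long, stick out and are milled flat, 10 mm wide x 14 mm high. 0.4 to 0.6 kg. Point: middle of the roller, on its axis; x along the axle, z up when the flats stand upright.
- roller_3_mid (a point): roller seated in one of the three slot pairs at the start (any one): steel tube 50 mm diameter x 190 mm with a thin dark seam along it, turning on a steel axle 226 mm long; the axle's ends, 14 mm long, stick out and are milled flat, 10 mm wide x 14 mm high. 0.4 to 0.6 kg. Point: middle of the roller, on its axis; x along the axle, z up when the flats stand upright.
- roller_1_tube (a joint): turn of the tube of roller_1 on its axle (rad), about 0 at the start, counts on both ways and keeps its value. Flicked round at 0.1 m/s or more at its surface, a free-running tube (drag under 0.02 N at the surface) coasts on for 1 s or more; a binding one takes about 2 N along its surface to turn and stops the moment it is let go.
- roller_2_tube (a joint): turn of the tube of roller_2 on its axle (rad), about 0 at the start, counts on both ways and keeps its value. Flicked round at 0.1 m/s or more at its surface, a free-running tube (drag under 0.02 N at the surface) coasts on for 1 s or more; a binding one takes about 2 N along its surface to turn and stops the moment it is let go.
- roller_3_tube (a joint): turn of the tube of roller_3 on its axle (rad), about 0 at the start, counts on both ways and keeps its value. Flicked round at 0.1 m/s or more at its surface, a free-running tube (drag under 0.02 N at the surface) coasts on for 1 s or more; a binding one takes about 2 N along its surface to turn and stops the moment it is let go.
- roller_spare_tube (a joint): turn of the tube of roller_spare on its axle (rad), about 0 at the start, counts on both ways and keeps its value. Flicked round at 0.1 m/s or more at its surface, a free-running tube (drag under 0.02 N at the surface) coasts on for 1 s or more; a binding one takes about 2 N along its surface to turn and stops the moment it is let go.
- roller_spare_mid (a point): sound spare on the saddle, flats upright, middle 58 mm above the bench: steel tube 50 mm diameter x 190 mm with a thin dark seam along it, turning on a steel axle 226 mm long; the axle's ends, 14 mm long, stick out and are milled flat, 10 mm wide x 14 mm high. 0.4 to 0.6 kg. Point: middle of the roller, on its axis; x along the axle, z up when the flats stand upright. Held by the tube, its axle keeps its turn.
- saddle: plywood board 200 x 120 mm, 18 mm thick, fixed to the bench, with two wooden V rests up to 56 mm high, each 20 mm thick, 60 mm either side of the middle along its x; the spare lies in them along x. The middle 100 mm of the spare is clear all round. Origin on the bench under its middle
- tray: blue sheet-steel tray 300 x 160 mm (x, y), 45 mm high, walls and floor 4 mm thick, open at the top, fixed to the bench; origin under its middle
- tray_floor (a point): middle of the tray's inner floor, axes as the tray; a roller lying in it has its middle 25 mm above the floor
- stick_1: kindling stick 150 x 22 x 18 mm on the bench under the rollers, to be left alone; origin at the middle of its underside
- stick_2: kindling stick 140 x 26 x 20 mm on the bench, to be left alone; origin at the middle of its underside
- stick_3: kindling stick 190 x 24 x 22 mm on the bench, to be left alone; origin at the middle of its underside
- wrench: steel wrench lying on the bench, to be left alone
- grease_tin: tin 72 mm across, 75 mm high, to be left alone; origin under its middle
- mug: white mug 80 mm across, 90 mm high, to be left alone; origin under its middle
- ear_defenders: red ear defenders lying on the bench, about 150 x 150 x 75 mm, to be left alone; origin on the bench between the cups
Things that resemble listed ones, but are neither listed nor needed, are in the scene too. Leave any green look-alike of the part that bears roller_spare_tube alone. What is shaped like the part that bears roller_1_mid but yellow is not meant.

How it is judged:
By the outcome, as a careful person would: the job done as asked, in the order asked, and still so for the second after the job is handed in, with the robot touching nothing.
It also fails if it takes over 69 s, if anything falls off the work surface, if the arm or the gripper's body presses on something with over 40 N, if the wrist force passes 120 N, or if a joint passes its speed limit or range.

## Robot

A 6-joint arm with a two-finger parallel gripper is mounted at the origin on the work surface. World frame = base frame: x ahead of the robot, y to its left, z up, the work surface at z = 0. Lengths are in mm, angles in rad, forces in N, time in s.
With the tool pointing down it reaches from about 350 to 975 mm from the base axis. Payload 7.1 kg.
Tool frame: the origin (TCP) lies at the very end of the fingers, on their centre line; the grasp point (between the pads) lies 19 mm behind it; x points along the fingers, y is the direction in which the jaws open and shut, and the axes are right-handed (so a half turn about x gives the same grasp; the last joint's range is limited). The gripper opens to 88 mm and grips with 3 to 60 N. Pads are 20 mm wide; open, the fingers measure 115 mm over their backs; the gripper's body (75 mm by 178 mm) begins 61 mm behind the grasp point.
Start: joints at [-1.206, 0.423, 1.63, -0, 1.089, -0.019], TCP at [234.045, -579.506, 222.675] pointing down, gripper open.
Joint ranges: [-3, 3], [-0.9, 2.11], [0.09, 2.58], [-1.31, 4.45], [0.11, 2.69], [-2.54, 2.54]. Speed limits (rad/s): [2.39, 2.39, 3.01, 3.14, 3.14, 3.14].

## Interface

Orientations are given as a rotation vector (axis times angle).
In Python, from workcell import ctrl gives the robot as it stands. The module is installed in compiled form; this text tells all that it offers.
- The arm moves only by the tool carry_out, never from a script. Its argument "commands" is a list of rows, each a list of 6 numbers: the shift along the tool's x, y, z in m, then the turn, a rotation vector about the tool's x, y, z in degrees. In form: [[tx, ty, tz, rx, ry, rz], ...]. A call has 1 to 8 rows; each row shifts and turns the pose as measured when the row begins, along the tool's axes as they then stand; what a row does not reach is not made up. A row lasts 1/8 s, in which the tool goes at most 62.5 mm and 10.7 degrees, less where a joint would pass 70% of its speed; a pose out of reach is approached as far as the arm can. A call with a gripper value outside its range is refused whole. "grip" is the closure, from 0 (fully open) to 1 (shut), set as the call begins (left out, the last holds). The fingers move at their own pace and stop on an object; the grip force is fixed at half the most. Time passes only in rows, so rows that do not move let the fingers close. It gives the time, the measured TCP pose, the force and the opening at its end, in the units of the state.
- ctrl.get_obs(): the state, without advancing time (a new reading comes with each control period).
- ctrl.get_image(name): name is "side" or "top" or "wrist"; returns a dict with "pixels" (480x640x3 uint8, blue, green, red), "intrinsics" (3x3 intrinsics, pixels), "dist_coeffs" ([k1, k2, p1, p2, k3] as OpenCV has them; the pictures are not rectified), "rvec" (rotation vector, rad) and "tvec" (3), from world to camera coordinates, as OpenCV has them. Camera axes: x right, y down, z forward; pixel columns grow to the right and rows downward; lengths in mm; the calibration is good to about 2 mm. A picture is of the moment at which its call begins. There is no depth.
- ctrl.close_job(): hands the job in, once; it reports no verdict.
The state is a dict: "t": time; "qpos": joint angles; "qvel": joint speeds; "joint_torque": joint torques, N m; "ee_pos": TCP position; "orientation": TCP orientation; "ft_force": force on the tool from outside, world axes, zero at the start; "moment": the same for the moment, N m; "width": finger opening in mm.
Only numpy, scipy, OpenCV 4.12 (cv2) and the standard library are available. Lean on these libraries where they do the work, as an engineer would, in place of code of your own. Each camera call takes 0.05 s, during which the arm holds its last target. There are 200 camera calls.

## Working session

There is one attempt and no reset: what is moved stays moved. The work goes in short steps, Python scripts to look and compute and a tool call to move; the robot and the scene stay as the last step left them, time stands still between calls to the robot, and variables do not carry over. Pictures are saved under pics/ and viewed, about 8 in all and at most 12, crops included, and the job is handed in when it is done.

Besides the shell and the picture viewer there is one more tool, called after "Call:" as name([rows], argument=value, ...), one row to a line, values as JSON. carry_out: Moves the arm, as the interface text tells. Its arguments: {"type":"object","properties":{"commands":{"type":"array"},"grip":{"type":"number"}},"required":["commands"]}

```bash
mkdir -p pics; cat > h.py <<'E'
import numpy as np, cv2
from scipy.spatial.transform import Rotation as R
from workcell import ctrl
def cap(name,fn):
    d=ctrl.get_image(name); np.savez('pics/'+fn+'.npz',**{k:np.asarray(v) for k,v in d.items()})
    cv2.imwrite('pics/'+fn+'.png',np.asarray(d['pixels'])); return d
def load(fn): return dict(np.load('pics/'+fn+'.npz'))
def ray(d,uv):
    K=np.asarray(d['intrinsics'],float);D=np.asarray(d['dist_coeffs'],float)
    p=cv2.undistortPoints(np.array(uv,float).reshape(-1,1,2),K,D).reshape(-1,2)
    Rm=cv2.Rodrigues(np.asarray(d['rvec'],float))[0];t=np.asarray(d['tvec'],float).reshape(3)
    return -Rm.T@t,(Rm.T@np.c_[p,np.ones(len(p))].T).T
def onz(d,uv,z):
    c,r=ray(d,uv); return c+r*((z-c[2])/r[:,2])[:,None]
def tri(d1,u1,d2,u2):
    c1,r1=ray(d1,u1);c2,r2=ray(d2,u2);o=[]
    for a,b in zip(r1,r2):
        s=np.linalg.lstsq(np.c_[a,-b],c2-c1,rcond=None)[0];p,q=c1+a*s[0],c2+b*s[1]
        o.append(np.r_[(p+q)/2,np.linalg.norm(p-q)])
    return np.array(o)
def proj(d,P):
    return cv2.projectPoints(np.array(P,float).reshape(-1,3),np.asarray(d['rvec'],float),np.asarray(d['tvec'],float),np.asarray(d['intrinsics'],float),np.asarray(d['dist_coeffs'],float))[0].reshape(-1,2)
E
python3 - <<'E'
from h import *
np.set_printoptions(precision=2,suppress=True)
for n in('side','top','wrist'):
    d=cap(n,n+'0');c,r=ray(d,[[320,240]]);print(n,c,r,d['intrinsics'][0][0])
print(ctrl.get_obs())
E
```

```text
side [-181.56  736.43 1277.34] [[ 0.44 -0.49 -0.75]] 608.8238367207128
top [ 342.63 -110.58 1488.52] [[ 0.13 -0.02 -0.99]] 579.3545789187356
wrist [ 300.82 -551.19  384.61] [[-0.26 -0.1  -0.96]] 411.3926076207564
{'t': 0.15, 'qpos': array([-1.21,  0.42,  1.63,  0.  ,  1.09, -0.02]), 'qvel': array([ 0., -0., -0.,  0., -0.,  0.]), 'joint_torque': array([  0.  , -54.5 , -27.39,   0.06,   0.02,  -0.  ]), 'ee_pos': array([ 233.91, -579.11,  222.09]), 'orientation': array([ 2.01,  0.39, -2.01]), 'ft_force': array([-0.33, -0.85, -0.4 ]), 'moment': array([ 0.  , -0.  , -0.01]), 'width': 87.67666764489448}
```

View pics/top0.png

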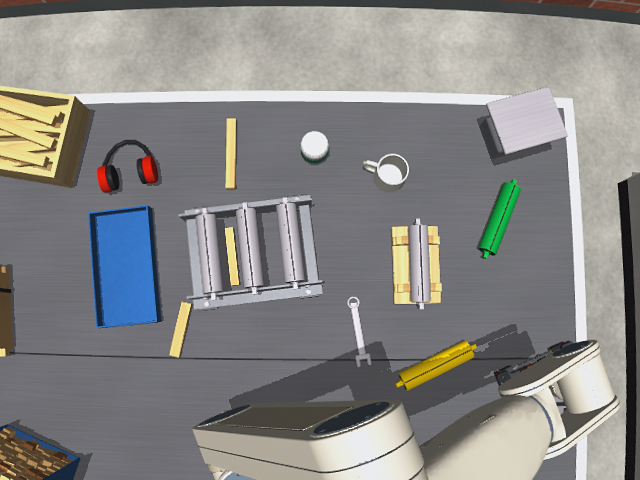

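View pics/side0.png

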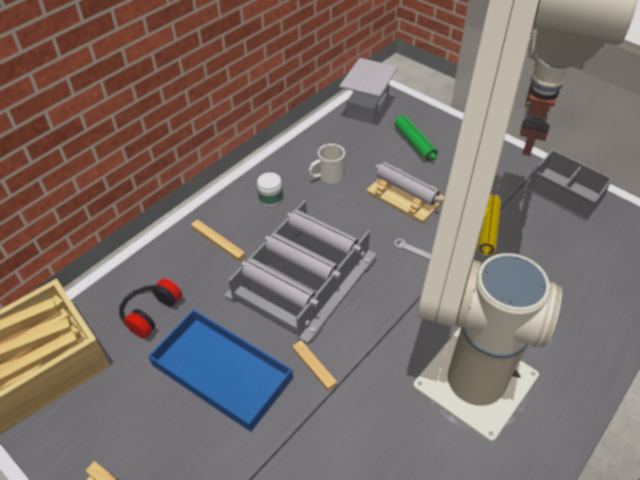

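Candidates: the spare is the grey roller on the saddle (top 418,264; side 408,184). Look-alikes are the green roller (top 499,219) and the yellow one (top 436,365). The track rollers are grey at top (210,252), (249,247) and (292,242). I'll check these in one close crop.

```bash
python3 - <<'E'
from h import *
t=cv2.imread('pics/top0.png');s=cv2.imread('pics/side0.png')
a=cv2.resize(t[185:315,80:450][:, :],None,fx=2.16,fy=2.16,interpolation=cv2.INTER_CUBIC)
b=cv2.resize(s[150:335,220:450],None,fx=1.7,fy=1.7,interpolation=cv2.INTER_CUBIC)
out=np.zeros((600,800,3),np.uint8);out[:a.shape[0],:a.shape[1]]=a
out[281:281+b.shape[0],:b.shape[1]]=b
c=cv2.resize(s[300:430,140:300],None,fx=2.2,fy=2.2,interpolation=cv2.INTER_CUBIC);out[281:281+c.shape[0],400:400+c.shape[1]]=c
cv2.imwrite('pics/c1.png',out)
# blue tray corners
for n in('top0','side0'):
    im=cv2.imread(f'pics/{n}.png');h=cv2.cvtColor(im,cv2.COLOR_BGR2HSV)
    m=cv2.inRange(h,(100,120,40),(125,255,255));cs=cv2.findContours(m,0,2)[0];cc=[c for c in cs if cv2.contourArea(c)>3000]
    for c in cc: print(n,cv2.contourArea(c),cv2.approxPolyDP(cv2.convexHull(c),5,True).reshape(-1,2).tolist())
E
```

```text
top0 7363.5 [[147, 205], [160, 321], [96, 327], [88, 212]]
side0 8620.0 [[193, 310], [291, 370], [251, 429], [149, 357]]
```

View pics/c1.png

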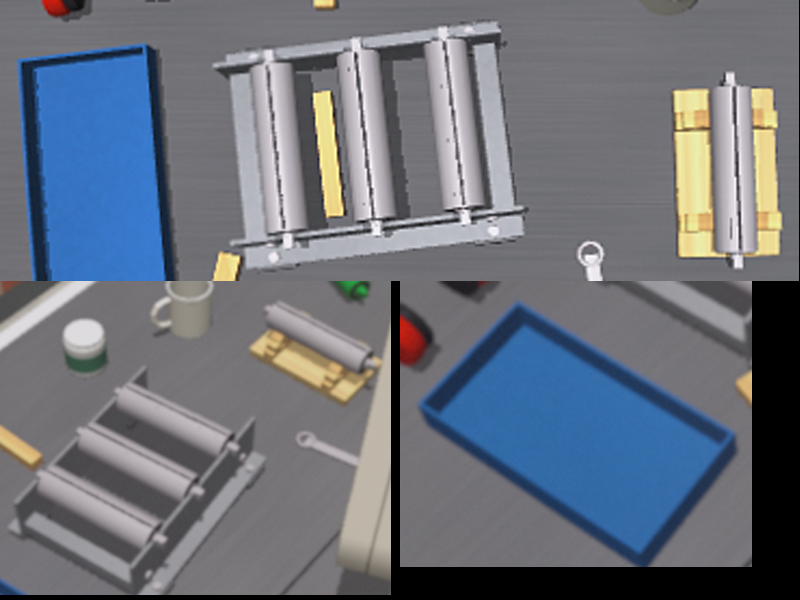

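```bash
python3 - <<'E'
from h import *
np.set_printoptions(precision=1,suppress=True)
T=load('top0');S=load('side0')
tp=np.array([[268,55],[288,242],[356,42],[377,230],[443,31],[465,218],[729,76],[738,262]])/2.16+[80,185]
sp=(np.array([[42,475],[164,541],[83,431],[200,493],[120,390],[236,449],[268,309],[377,365]])-[0,281])/1.7+[220,150]
P=tri(T,tp,S,sp);print(P)
for i in range(0,8,2):
    d=P[i,:3]-P[i+1,:3];print((P[i,:3]+P[i+1,:3])/2,np.linalg.norm(d),np.degrees(np.arctan2(d[1],d[0])))
    q=onz(T,tp[i:i+2],85 if i<6 else 58);d=q[0]-q[1];print('  z',q.mean(0),np.linalg.norm(d),np.degrees(np.arctan2(d[1],d[0])))
q=onz(T,[[147.5,205.5],[160,321],[96,327],[88,212]],45);print(q,q.mean(0))
q=onz(S,[[291,370],[251,429],[149,357],[193,310]],45);print(q,q.mean(0))
o=ctrl.get_obs();M=R.from_rotvec(o['orientation']).as_matrix();print(M)
d=load('wrist0');c,r=ray(d,[[320,240]]);print('cam in tool',M.T@(c-o['ee_pos']),M.T@r[0])
Rm=cv2.Rodrigues(d['rvec'])[0];print((M.T@Rm.T))
E
```

```text
[[ 603.6  146.7   89.1    2.5]
 [ 390.5  118.2   85.9    3.9]
 [ 618.5   45.6   88.9    4. ]
 [ 406.1   18.9   84.6    1.4]
 [ 631.9  -53.2   91.2    2.7]
 [ 419.5  -80.4   84.5    3.6]
 [ 588.4 -385.    60.2    2. ]
 [ 370.1 -394.8   56.2    8.1]]
[497.1 132.4  87.5] 215.08462613340188 7.604573984741034
  z [498.8 133.8  85. ] 215.26647501637714 7.670978122188654
[512.3  32.2  86.8] 214.15659412859145 7.179580831406855
  z [513.8  33.2  85. ] 216.16182389512207 7.443411180674104
[525.7 -66.8  87.8] 214.2793390793842 7.299153148453718
  z [527.7 -65.8  85. ] 215.12031129304478 7.283493017434247
[ 479.3 -389.9   58.2] 218.5502264467777 2.583676184259888
  z [ 481.6 -388.6   58. ] 216.20820101590652 1.981536848710651
[[625.6 303.3  45. ]
 [331.7 259.9  45. ]
 [313.2 426.3  45. ]
 [608.7 462.   45. ]] [469.8 362.9  45. ]
[[330.1 273.5  45. ]
 [298.8 433.3  45. ]
 [603.3 463.5  45. ]
 [625.  308.2  45. ]] [464.3 369.7  45. ]
[[-0.   0.4 -0.9]
 [ 0.  -0.9 -0.4]
 [-1.  -0.  -0. ]]
cam in tool [-162.5   -1.   -72.5] [ 1.  -0.   0.3]
[[-0.  -0.3  1. ]
 [ 1.   0.   0. ]
 [-0.   1.   0.3]]
```

```bash
cat >> h.py <<'E'
A=7.4
def down(a,tilt=0): # tool x down, tool z = -(cos a, sin a), tool y = toward track -y
    a=np.radians(a);z=np.array([-np.cos(a),-np.sin(a),0]);x=np.array([0,0,-1.]);return np.c_[x,np.cross(z,x),z]
def plan(pos,a,n=None,start=None):
    o=ctrl.get_obs();M=R.from_rotvec(o['orientation']).as_matrix() if start is None else start[1];p=o['ee_pos'] if start is None else start[0]
    G=down(a);w=R.from_matrix(M.T@G).as_rotvec();d=np.asarray(pos,float)-p
    m=max(int(np.ceil(max(np.linalg.norm(d)/58,np.degrees(np.linalg.norm(w))/10))),1);n=n or m
    for i in range(n):
        Mi=M@R.from_rotvec(w*i/n).as_matrix()
        print([*np.round(Mi.T@d/n/1000,4).tolist(),*np.round(np.degrees(w/n),2).tolist()])
def st():
    o=ctrl.get_obs();M=R.from_rotvec(o['orientation']).as_matrix()
    print('t',round(o['t'],2),'p',o['ee_pos'].round(1),'z-az',np.degrees(np.arctan2(-M[1,2],-M[0,2])).round(2),'tilt',M[:,0].round(3),'F',o['ft_force'].round(1),'w',round(o['width'],1),'q',o['qpos'].round(2))
E
python3 -c "
from h import *
st();plan([500,33,250],7.4)"
```

```text
t 0.15 p [ 233.9 -579.1  222.1] z-az 21.99 tilt [-0.     0.001 -1.   ] F [-0.3 -0.9 -0.4] w 87.7 q [-1.21  0.42  1.63  0.    1.09 -0.02]
[-0.0023, -0.039, -0.0397, 1.22, 0.0, 0.01]
[-0.0023, -0.0398, -0.0388, 1.22, 0.0, 0.01]
[-0.0023, -0.0406, -0.038, 1.22, 0.0, 0.01]
[-0.0023, -0.0414, -0.0371, 1.22, 0.0, 0.01]
[-0.0023, -0.0422, -0.0362, 1.22, 0.0, 0.01]
[-0.0023, -0.043, -0.0353, 1.22, 0.0, 0.01]
[-0.0023, -0.0437, -0.0344, 1.22, 0.0, 0.01]
[-0.0023, -0.0444, -0.0335, 1.22, 0.0, 0.01]
[-0.0023, -0.0451, -0.0325, 1.22, 0.0, 0.01]
[-0.0023, -0.0458, -0.0315, 1.22, 0.0, 0.01]
[-0.0023, -0.0465, -0.0306, 1.22, 0.0, 0.01]
[-0.0023, -0.0471, -0.0296, 1.22, 0.0, 0.01]
```

Call:
carry_out([
  [-0.003, -0.039, -0.04, 1.2, 0, 0],
  [-0.003, -0.04, -0.039, 1.2, 0, 0],
  [-0.003, -0.041, -0.038, 1.2, 0, 0],
  [-0.003, -0.041, -0.037, 1.2, 0, 0],
  [-0.003, -0.042, -0.036, 1.2, 0, 0],
  [-0.003, -0.043, -0.035, 1.2, 0, 0],
  [-0.003, -0.044, -0.034, 1.2, 0, 0],
  [-0.003, -0.044, -0.034, 1.2, 0, 0],
], grip=1)

```text
t: 1.15
ee_pos: [415.5, -162.6, 245.6]
orientation: [2.115, 0.217, -2.115]
ft_force: [0.9, -0.8, 1.3]
width: 11.4
```

Call:
carry_out([
  [-0.003, -0.045, -0.033, 1.2, 0, 0],
  [-0.003, -0.046, -0.032, 1.2, 0, 0],
  [-0.003, -0.046, -0.031, 1.2, 0, 0],
  [-0.003, -0.047, -0.03, 1.2, 0, 0],
])

```text
t: 1.65
ee_pos: [510.2, 47.6, 258.7]
orientation: [2.163, 0.127, -2.16]
ft_force: [-0.1, 0.2, 0.4]
width: 0.7
```

```bash
python3 -c "
from h import *
st();plan([500,33,250],7.4)"
```

```text
t 1.65 p [510.2  47.6 258.7] z-az 6.69 tilt [ 0.001  0.001 -1.   ] F [-0.1  0.2  0.4] w 0.7 q [0.07 0.21 1.84 0.   1.08 1.52]
[0.0086, 0.0133, 0.0119, -0.71, -0.08, 0.04]
```

```bash
python3 -c "
from h import *
cap('wrist','w1')"
```

```text
(no output)
```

View pics/w1.png

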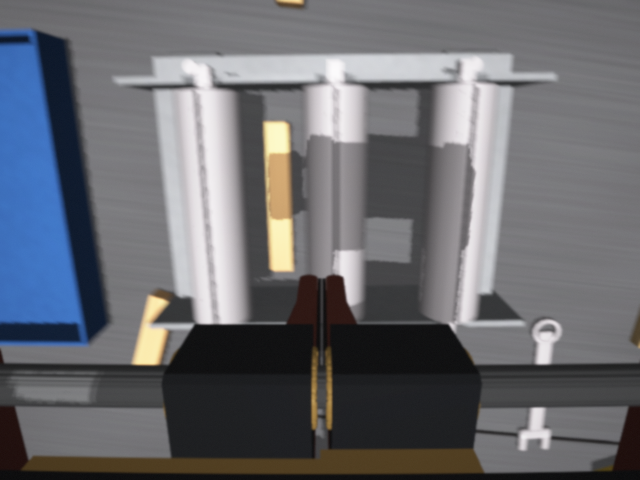

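```bash
python3 - <<'E'
from h import *
np.set_printoptions(precision=1,suppress=True)
T=load('top0');W=load('w1')
wt=[[203,66],[336,64],[469,62]]
tt=(np.array([[268,55],[356,42],[443,31]]))/2.16+[80,185]
print(tri(T,tt,W,wt))
print(onz(W,wt,85))
q=onz(W,[[209,95],[221.5,310],[336.5,95],[335,300],[465.5,95],[451.5,310]],85);print(q)
for i in(0,2,4):
    d=q[i]-q[i+1];print(np.degrees(np.arctan2(d[1],d[0])))
# slit between fingertips
print('tcp proj',proj(W,[ctrl.get_obs()['ee_pos']]))
# edges by gradients along rows on blurred gray
g=cv2.GaussianBlur(cv2.cvtColor(W['pixels'],cv2.COLOR_BGR2GRAY),(3,3),0).astype(float)
for v in(100,120): 
    r=np.diff(g[v-3:v+4].mean(0)); idx=[i for i in range(150,530) if abs(r[i])>9 and abs(r[i])>=abs(r[i-2:i+3]).max()]; print(v,[(i,int(r[i])) for i in idx])
E
```

```text
[[611.3 154.   66.8   6.7]
 [628.3  50.3  53.3   2.2]
 [637.8 -52.1  78.8   4.2]]
[[612.1 151.4  85. ]
 [625.1  50.4  85. ]
 [638.9 -50.5  85. ]]
[[591.4 145.7  85. ]
 [409.5 126.4  85. ]
 [602.8  47.1  85. ]
 [431.2  26.6  85. ]
 [614.9 -52.7  85. ]
 [433.6 -78.5  85. ]]
6.086527660204339
6.823603457082685
8.077906387460965
tcp proj [[311.7 288.9]]
100 [(153, 11), (192, -12), (199, 13), (234, -10), (332, -9), (363, -9), (435, 9), (471, -15), (477, 13), (511, -11)]
120 [(155, 10), (156, 10), (194, -12), (201, 13), (235, -10), (262, 18), (285, -9), (332, -11), (362, -9), (434, 9), (469, -15), (476, 13), (510, -10)]
```

```bash
python3 - <<'E'
from h import *
np.set_printoptions(precision=2,suppress=True)
st();W=cap('wrist','w2');st()
o=ctrl.get_obs();M=R.from_rotvec(o['orientation']).as_matrix()
for n in('wrist0','w1','w2'):
    d=load(n);print(n,ray(d,[[320,240]]),d['dist_coeffs'])
print(proj(W,[o['ee_pos'],o['ee_pos']-10*M[:,2],o['ee_pos']-19*M[:,0]]))
S=cap('side','s2');T=cap('top','t2')
print('side/top proj of tcp',proj(S,[o['ee_pos']]),proj(T,[o['ee_pos']]))
a=W['pixels'][230:330,260:380];a=cv2.resize(a,None,fx=3.3,fy=3.3)
u,v=proj(S,[o['ee_pos']])[0].astype(int);b=cv2.resize(S['pixels'][v-40:v+40,u-60:u+60],None,fx=3.3,fy=3.3)
u,v=proj(T,[o['ee_pos']])[0].astype(int);c=cv2.resize(T['pixels'][v-60:v+60,u-60:u+60],None,fx=3.3,fy=3.3)
out=np.zeros((600,800,3),np.uint8);out[:330,:396]=a;out[335:335+b.shape[0],:396]=b;out[:396,400:796]=c
cv2.imwrite('pics/c2.png',out)
E
```

```text
t 1.7 p [513.1  52.6 259.4] z-az 6.76 tilt [ 0.  0. -1.] F [2.3 2.9 1.4] w 0.4 q [0.08 0.22 1.84 0.   1.08 1.53]
t 1.75 p [511.7  49.9 258.9] z-az 6.97 tilt [ 0.  0. -1.] F [ 0.7 -0.7  0.4] w 0.8 q [0.07 0.21 1.84 0.   1.08 1.52]
wrist0 (array([ 300.82, -551.19,  384.61]), array([[-0.26, -0.1 , -0.96]])) [-0.03  0.    0.    0.    0.  ]
w1 (array([581.73,  56.54, 421.37]), array([[-0.28, -0.03, -0.96]])) [-0.03  0.    0.    0.    0.  ]
w2 (array([584.12,  61.12, 422.33]), array([[-0.27, -0.03, -0.96]])) [-0.03  0.    0.    0.    0.  ]
[[328.4  299.  ]
 [328.43 277.27]
 [329.17 319.46]]
side/top proj of tcp [[294.26 213.02]] [[233.74 238.61]]
```

View pics/c2.png

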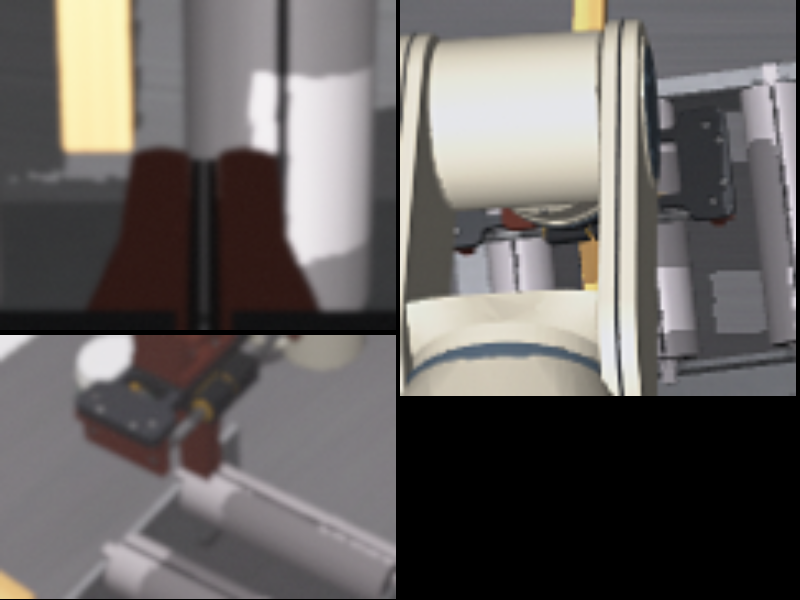

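Call:
carry_out([
  [0.06, 0.01, 0.0, 0, 0, 0],
  [0.045, 0.006, 0.006, 0, 0, 0],
  [0.02, 0, 0, 0, 0, 0],
  [0, 0, 0, 0, 0, 0],
  [0, 0, 0, 0, 0, 0],
])

```text
t: 2.48
ee_pos: [503.6, 23.4, 131.1]
orientation: [2.163, 0.123, -2.162]
ft_force: [0.6, -0.8, -0.0]
width: 0.3
```

```bash
python3 - <<'E'
from h import *
np.set_printoptions(precision=1,suppress=True)
st();W=cap('wrist','w3');st()
g=cv2.GaussianBlur(cv2.cvtColor(W['pixels'],cv2.COLOR_BGR2GRAY),(3,3),0).astype(float)
T=load('top0')
tt=(np.array([[268,55],[356,42],[443,31]]))/2.16+[80,185]
print('expected far tips px',proj(W,[[605,148,85],[619,47,85],[633,-51,85]]))
cap('wrist','w4');st();plan([513,33,125],7.4)
E
```

```text
t 2.48 p [503.6  23.4 131.1] z-az 6.54 tilt [ 0. -0. -1.] F [ 0.6 -0.8 -0. ] w 0.3 q [ 0.   0.4  2.  -0.   0.8  1.5]
t 2.52 p [503.7  23.5 131.3] z-az 6.55 tilt [ 0. -0. -1.] F [ 0.3  0.  -0.3] w 0.4 q [ 0.   0.4  2.  -0.   0.8  1.5]
expected far tips px [[ 82.8  27.9]
 [300.2  20.4]
 [513.5  15.3]]
t 2.58 p [504.   23.8 131.5] z-az 6.57 tilt [ 0. -0. -1.] F [-0.3  0.8  0.4] w 0.4 q [ 0.   0.4  2.  -0.   0.8  1.5]
[0.0065, -0.0081, -0.01, -0.83, -0.1, -0.03]
```

View pics/w3.png

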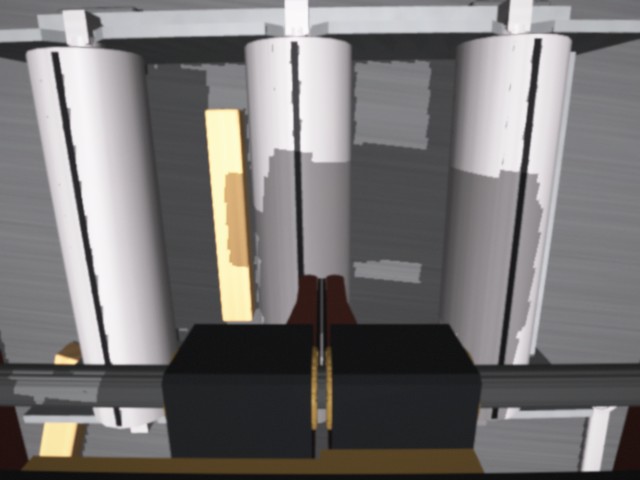

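```bash
python3 - <<'E'
from h import *
np.set_printoptions(precision=1,suppress=True)
W=load('w3')
print('axle far',onz(W,[[78.5,28],[297,18],[519.5,15]],92))
# tube far/near rim centres: tangent planes
c,_=ray(W,[[0,0]])
for e in ([[32,60],[92,390],[147.5,60],[173,320]],[[247,60],[257,200],[352,60],[350.5,250]],[[457,60],[444.5,270],[571,60],[545,240]]):
    r=ray(W,e)[1];n1=np.cross(r[0],r[1]);n2=np.cross(r[3],r[2]);n1/=np.linalg.norm(n1);n2/=np.linalg.norm(n2)
    a=np.cross(n1,n2);a/=np.linalg.norm(a);a*=np.sign(a[0])
    # axis: points p with n1.(p-c)=±25, n2 likewise; choose signs so p is inside
    m=r.mean(0)
    s1=np.sign(n1@m);s2=np.sign(n2@m)
    # on axis, x=510
    p=np.linalg.solve(np.array([n1,n2,[1,0,0]]),[25*s1,25*s2,510-c[0]])+c
    print('dir',a,np.degrees(np.arctan2(a[1],a[0])),'axis at x=510',p)
E
```

```text
axle far [[603.8 146.1  92. ]
 [618.3  48.   92. ]
 [631.5 -50.9  92. ]]
dir [1.  0.1 0.1] 4.9837206903751 axis at x=510 [510.  138.4  77. ]
dir [1.  0.1 0.1] 7.512231494614869 axis at x=510 [510.   33.5  74.1]
dir [1.  0.2 0.1] 9.283620149222209 axis at x=510 [510.  -71.7  75.8]
```

Call:
carry_out([
  [0.0, -0.009, -0.01, 0, 0, 0],
  [0.016, 0, 0, 0, 0, 0],
  [0.0, 0, 0, 0, 0, 0],
  [0.002, 0, 0, 0, 0, 0],
  [0, 0, 0, 0, 0, 0],
])

```text
t: 3.2
ee_pos: [514.8, 35.1, 113.8]
orientation: [2.167, 0.125, -2.156]
ft_force: [-0.0, 1.1, -0.2]
width: 0.5
```

Call:
carry_out([
  [0.001, 0, 0, 0, 0, 0],
])

```text
t: 3.32
ee_pos: [514.9, 35.1, 112.9]
orientation: [2.167, 0.125, -2.156]
ft_force: [-0.7, -1.3, 0.2]
width: 0.6
```

Call:
carry_out([
  [0.001, 0, 0, 0, 0, 0],
])

```text
t: 3.45
ee_pos: [514.9, 35.0, 112.0]
orientation: [2.168, 0.124, -2.156]
ft_force: [0.1, 0.3, -0.7]
width: 0.4
```

Call:
carry_out([
  [0.001, 0, 0, 0, 0, 0],
])

```text
t: 3.58
ee_pos: [514.9, 35.0, 110.9]
orientation: [2.168, 0.124, -2.156]
ft_force: [0.6, 0.2, -0.6]
width: 0.6
```

Call:
carry_out([
  [0.001, 0, 0, 0, 0, 0],
])

```text
t: 3.7
ee_pos: [515.0, 35.0, 110.1]
orientation: [2.168, 0.124, -2.156]
ft_force: [-1.7, -0.4, 9.2]
width: 0.5
```

Call:
carry_out([
  [0.0005, 0, 0, 0, 0, 0],
])

```text
t: 3.82
ee_pos: [515.0, 34.9, 110.1]
orientation: [2.168, 0.124, -2.156]
ft_force: [-2.3, -1.0, 9.6]
width: 0.3
```

Call:
carry_out([
  [-0.02, 0, 0, 0, 0, 0],
  [0, -0.05, 0, -0.9, 0, 0],
  [0, -0.05, 0, 0, 0, 0],
  [0, -0.049, 0, 0, 0, 0],
  [0, 0, 0, 0, 0, 0],
  [0, 0, 0, 0, 0, 0],
])

```text
t: 4.58
ee_pos: [497.0, 185.9, 131.0]
orientation: [2.163, 0.139, -2.146]
ft_force: [0.2, -1.3, -1.0]
width: 0.4
```

```bash
cat >> h.py <<'E'
O=np.array([513,33.7,0]);a_=np.radians(7.5);EX=np.array([np.cos(a_),np.sin(a_),0]);EY=np.array([-np.sin(a_),np.cos(a_),0]);EZ=np.array([0,0,1.])
def tr(x,y,z): return O+x*EX+y*EY+z*EZ
def loc():
    p=ctrl.get_obs()['ee_pos']-O;print('track-local',round(p@EX,1),round(p@EY,1),round(p[2],1))
E
python3 -c "
from h import *
st();loc();plan(tr(0,150,109.5),7.5,1)"
```

```text
t 4.58 p [497.  185.9 131. ] z-az 7.41 tilt [ 0.008  0.    -1.   ] F [ 0.2 -1.3 -1. ] w 0.4 q [ 0.34  0.41  1.91 -0.    0.81  1.78]
track-local 4.0 153.0 131.0
[0.0215, 0.003, 0.0042, -0.09, -0.45, -0.04]
```

Call:
carry_out([
  [0.018, 0.0, 0.004, 0, -0.4, 0],
  [0.0035, 0, 0, 0, 0, 0],
  [0, 0, 0, 0, 0, 0],
])

```text
t: 4.95
ee_pos: [492.8, 182.3, 107.3]
orientation: [2.154, 0.134, -2.157]
ft_force: [0.3, -1.0, -0.3]
width: 0.4
```

```bash
python3 -c "
from h import *
st();loc();plan(tr(0,150,109.5),7.5,1)"
```

```text
t 4.95 p [492.8 182.3 107.3] z-az 7.2 tilt [-0.001 -0.001 -1.   ] F [ 0.3 -1.  -0.3] w 0.4 q [ 0.33  0.45  1.92 -0.    0.77  1.78]
track-local -0.7 150.0 107.3
[-0.0022, 0.0, -0.0007, -0.3, 0.08, -0.08]
```

Call:
carry_out([
  [-0.0021, 0, 0, -0.3, 0, 0],
  [0, 0, 0, 0, 0, 0],
])

```text
t: 5.2
ee_pos: [493.1, 181.7, 109.6]
orientation: [2.152, 0.139, -2.155]
ft_force: [-0.2, -0.4, -0.5]
width: 0.4
```

Call:
carry_out([
  [0, 0.025, 0, 0, 0, 0],
  [0, 0.05, 0, 0, 0, 0],
  [0.0003, 0.05, 0, 0, 0, 0],
  [0, 0.05, 0, 0, 0, 0],
  [0.0003, 0.05, 0, 0, 0, 0],
  [0, 0.05, 0, 0, 0, 0],
  [-0.04, 0.02, 0, 0, 0, 0],
  [-0.04, -0.05, 0, 0, 0, 0],
])

```text
t: 6.2
ee_pos: [528.2, -71.2, 191.7]
orientation: [2.158, 0.137, -2.152]
ft_force: [0.6, 0.9, 0.4]
width: 0.6
```

Call:
carry_out([
  [0, -0.06, 0, 0, 0, 0],
])

```text
t: 6.32
ee_pos: [522.8, -12.0, 194.9]
orientation: [2.167, 0.133, -2.147]
ft_force: [0.8, 0.2, 0.7]
width: 0.4
```

```bash
python3 - <<'E'
from h import *
im=[]
for i in range(4):
    d=cap('wrist',f'a{i}');im.append(d['pixels'])
    if i==0:st();loc()
out=np.vstack([np.hstack([cv2.resize(im[0][:330],(400,206)),cv2.resize(im[1][:330],(400,206))]),np.hstack([cv2.resize(im[2][:330],(400,206)),cv2.resize(im[3][:330],(400,206))])])
cv2.imwrite('pics/c3.png',out);st();loc()
E
```

```text
t 6.38 p [520.3  -6.2 193.6] z-az 7.28 tilt [ 0.006  0.002 -1.   ] F [-1.4  3.9  0.3] w 0.4 q [-0.04  0.31  1.89  0.    0.94  1.41]
track-local 2.0 -40.5 193.6
t 6.53 p [520.6 -11.  192.1] z-az 7.47 tilt [ 0.004 -0.001 -1.   ] F [-0.4  0.2 -0.1] w 0.1 q [-0.04  0.31  1.89 -0.    0.94  1.4 ]
track-local 1.7 -45.3 192.1
```

View pics/c3.png

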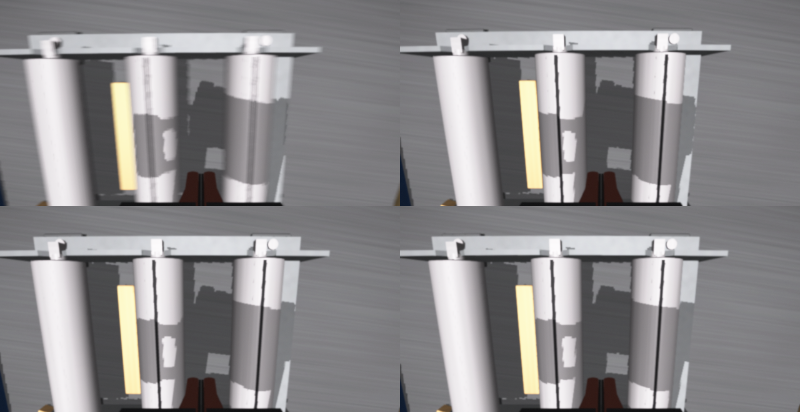

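```bash
cat >> h.py <<'E'
def seams(d):
    """thin dark columns per roller, in a band near the far tube end; columns relative to tube axis px, over half-width px"""
    g=cv2.cvtColor(d['pixels'],cv2.COLOR_BGR2GRAY).astype(float);out=[]
    for y in(100,0,-100):
        c=proj(d,[tr(75,y,107)])[0]; e=proj(d,[tr(75,y-24,92),tr(75,y+24,92)]); v=int(round(c[1]))
        if not(3<v<470): out.append(None);continue
        lo,hi=int(max(e[:,0].min(),0)),int(min(e[:,0].max(),639))
        if hi-lo<15: out.append(None);continue
        r=g[v-1:v+2].mean(0); b=cv2.blackhat(r[None].astype(np.uint8),np.ones((1,15)))[0][lo:hi+1].astype(int)
        k=b[4:-4].argmax()+4; out.append((round(float((lo+k-c[0])/((e[0,0]-e[1,0])/2)),2),int(b[k])))
    return out
E
python3 - <<'E'
from h import *
for n in('w3','a0','a1','a2','a3'): print(n,seams(load(n)))
for i in range(8):
    d=ctrl.get_image('wrist'); print(seams(d))
st();loc();plan(tr(0,-150,140),7.5)
E
```

```text
Traceback (most recent call last):
  File "h.py", line 48, in seams
    r=g[v-1:v+2].mean(0); b=cv2.blackhat(r[None].astype(np.uint8),np.ones((1,15)))[0][lo:hi+1].astype(int)
                            ^^^^^^^^^^^^
AttributeError: module 'cv2' has no attribute 'blackhat'
```

```bash
sed -i 's/cv2.blackhat(r\[None\].astype(np.uint8),/cv2.morphologyEx(r[None].astype(np.uint8),cv2.MORPH_BLACKHAT,/; s/np.ones((1,15)))/np.ones((1,15),np.uint8))/' h.py
python3 - <<'E'
from h import *
for n in('w3','a0','a1','a2','a3'): print(n,seams(load(n)))
for i in range(8):
    d=ctrl.get_image('wrist'); print(seams(d))
st();loc();plan(tr(0,-150,140),7.5)
E
```

```text
w3 [(-0.16, 190), (-0.07, 174), (0.04, 193)]
a0 [(-0.54, 0), (-0.27, 35), (-0.04, 30)]
a1 [(0.02, 1), (-0.07, 175), (0.02, 181)]
a2 [(0.1, 1), (-0.06, 174), (0.04, 181)]
a3 [(0.03, 1), (-0.06, 174), (0.03, 183)]
[(-0.01, 1), (-0.08, 173), (0.03, 182)]
[(0.09, 1), (-0.07, 174), (0.04, 180)]
[(-0.38, 92), (-0.07, 174), (0.03, 180)]
[(0.37, 58), (-0.08, 173), (0.02, 183)]
[(1.17, 16), (-0.07, 174), (0.02, 182)]
[(-0.48, 1), (-0.09, 174), (0.02, 182)]
[(-0.54, 0), (-0.07, 174), (0.02, 183)]
[(-0.54, 0), (-0.07, 174), (0.02, 184)]
t 6.92 p [520.5 -12.4 191.4] z-az 7.26 tilt [ 0.002 -0.    -1.   ] F [ 0.6 -0.1 -0.8] w 0.4 q [-0.05  0.31  1.89 -0.    0.94  1.4 ]
track-local 1.4 -46.7 191.4
[0.0257, 0.0517, 0.0006, -0.12, -0.06, -0.02]
[0.0257, 0.0517, 0.0006, -0.12, -0.06, -0.02]
```

Call:
carry_out([
  [0.026, 0.052, 0, 0, 0, 0],
  [0.026, 0.05, 0, 0, 0, 0],
  [0.025, 0, 0, 0, 0, 0],
  [0, 0, 0, 0, 0, 0],
  [0, 0, 0, 0, 0, 0],
])

```text
t: 7.55
ee_pos: [535.8, -117.9, 113.5]
orientation: [2.162, 0.135, -2.15]
ft_force: [-0.5, 0.2, -0.6]
width: 0.4
```

```bash
python3 -c "
from h import *
st();loc();plan(tr(0,-150,109.3),7.5,1)"
```

```text
t 7.55 p [ 535.8 -117.9  113.5] z-az 7.22 tilt [ 0.005 -0.001 -1.   ] F [-0.5  0.2 -0.6] w 0.4 q [-0.24  0.46  1.88  0.    0.8   1.21]
track-local 2.8 -153.3 113.5
[0.0042, -0.0033, 0.0029, -0.28, -0.3, -0.08]
```

Call:
carry_out([
  [0.0042, -0.002, 0.003, -0.3, -0.3, 0],
  [0, 0, 0, 0, 0, 0],
])

```text
t: 7.8
ee_pos: [533.3, -115.6, 110.8]
orientation: [2.154, 0.141, -2.149]
ft_force: [-0.1, -0.1, 0.1]
width: 0.4
```

Call:
carry_out([
  [0, 0, 0, 0, 0, 0],
])

```text
t: 7.92
ee_pos: [533.6, -115.3, 111.3]
orientation: [2.154, 0.141, -2.148]
ft_force: [-0.3, 0.4, 0.5]
width: 0.6
```

Call:
carry_out([
  [0.002, -0.016, 0, 0, 0, 0],
])

```text
t: 8.05
ee_pos: [532.0, -99.4, 109.7]
orientation: [2.156, 0.14, -2.147]
ft_force: [0.5, 0.0, -0.3]
width: 0.6
```

Call:
carry_out([
  [0.0, -0.035, 0, 0, 0, 0],
])

```text
t: 8.18
ee_pos: [527.9, -64.6, 110.1]
orientation: [2.158, 0.137, -2.146]
ft_force: [-2.5, -4.7, 15.8]
width: 0.2
```

Call:
carry_out([
  [0.0, -0.035, 0, 0, 0, 0],
])

```text
t: 8.3
ee_pos: [523.2, -28.4, 110.2]
orientation: [2.159, 0.137, -2.145]
ft_force: [0.4, 0.0, -0.1]
width: 0.3
```

```bash
python3 - <<'E'
from h import *
for i in range(4):
    d=ctrl.get_image('wrist'); print(seams(d))
st();loc()
E
```

```text
[None, (-0.19, 102), (-0.74, 46)]
[None, (-0.12, 185), (-0.63, 174)]
[None, (-0.11, 185), (-0.62, 174)]
[None, (-0.11, 186), (-0.62, 174)]
t 8.5 p [523.2 -29.  110. ] z-az 7.63 tilt [ 0.006 -0.003 -1.   ] F [ 0.1 -0.3 -0.7] w 0.3 q [-0.08  0.44  1.93 -0.    0.76  1.36]
track-local 1.9 -63.5 110.0
```

Call:
carry_out([
  [0.0009, -0.032, 0, 0, -0.3, 0],
])

```text
t: 8.62
ee_pos: [519.6, 1.6, 109.1]
orientation: [2.153, 0.136, -2.15]
ft_force: [-0.6, 0.7, -0.1]
width: 0.6
```

Call:
carry_out([
  [0.0, -0.036, 0, 0, 0, 0],
])

```text
t: 8.75
ee_pos: [515.7, 36.6, 109.9]
orientation: [2.155, 0.133, -2.149]
ft_force: [-2.8, -1.3, 14.5]
width: 0.2
```

Call:
carry_out([
  [0.0, -0.036, 0, 0, 0, 0],
])

```text
t: 8.88
ee_pos: [511.6, 72.3, 110.0]
orientation: [2.157, 0.131, -2.149]
ft_force: [0.4, 0.3, 0.8]
width: 0.4
```

```bash
python3 - <<'E'
from h import *
for i in range(6):
    d=ctrl.get_image('wrist'); print(seams(d))
st();loc()
E
```

```text
[(-0.7, 0), (-0.63, 1), (-0.71, 102)]
[(-0.72, 0), (-1.1, 0), (-1.48, 0)]
[(-0.72, 147), (-1.09, 0), (-0.72, 22)]
[(-0.45, 170), (-0.38, 2), (-0.67, 139)]
[(-0.04, 159), (-1.09, 0), (-0.64, 58)]
[(0.41, 158), (-0.37, 1), (-0.62, 57)]
t 9.18 p [511.3  71.2 109.6] z-az 7.35 tilt [ 0.003 -0.006 -1.   ] F [-0.5  0.5  0.7] w 0.3 q [ 0.12  0.43  1.95 -0.01  0.76  1.57]
track-local 3.2 37.4 109.6
```

Call:
carry_out([
  [-0.05, 0, 0, 0, 0, 0],
  [-0.02, 0.04, 0, 0, 0, 0],
])

```text
t: 9.43
ee_pos: [515.2, 30.1, 179.3]
orientation: [2.149, 0.131, -2.155]
ft_force: [-0.0, 0.2, -1.2]
width: 0.3
```

```bash
python3 - <<'E'
from h import *
for i in range(8):
    d=ctrl.get_image('wrist'); print(seams(d))
st();loc();plan(tr(0,-100,165),7.5)
E
```

```text
[(0.18, 2), (-0.9, 0), (-0.56, 47)]
[(0.01, 3), (0.04, 1), (-0.6, 162)]
[(0.01, 2), (-0.9, 0), (-0.63, 161)]
[(-0.39, 2), (-0.41, 1), (-0.61, 163)]
[(0.01, 6), (0.22, 1), (-0.63, 163)]
[(-0.64, 0), (-0.92, 0), (-0.62, 163)]
[(-0.63, 0), (-0.92, 0), (-0.6, 161)]
[(-0.23, 1), (0.75, 76), (-0.62, 161)]
t 9.82 p [513.2  30.6 176.4] z-az 7.27 tilt [-0.007 -0.007 -1.   ] F [-0.4  0.6 -0.2] w 0.4 q [ 0.04  0.33  1.91 -0.01  0.92  1.49]
track-local -0.2 -3.1 176.4
[0.006, 0.0484, -0.0003, -0.11, 0.22, -0.16]
[0.0058, 0.0484, -0.0002, -0.11, 0.22, -0.16]
```

Call:
carry_out([
  [0.003, 0.049, 0, 0, 0.2, 0],
  [0.003, 0.048, 0, 0, 0.2, 0],
  [0, 0, 0, 0, 0, 0],
  [0, 0, 0, 0, 0, 0],
  [0, 0, 0, 0, 0, 0],
], grip=0)

```text
t: 10.45
ee_pos: [524.7, -63.6, 168.1]
orientation: [2.146, 0.139, -2.156]
ft_force: [-0.6, 0.1, 0.0]
width: 47.0
```

```bash
python3 - <<'E'
from h import *
d=cap('wrist','w5');print(seams(d))
st();loc();plan(tr(0,-100,66),7.5)
E
```

```text
[None, (0.78, 106), (-0.6, 164)]
t 10.5 p [524.7 -63.5 168.1] z-az 7.63 tilt [-0.004 -0.004 -1.   ] F [ 0.3  0.5 -0.1] w 51.0 q [-0.14  0.36  1.88 -0.01  0.9   1.3 ]
track-local -1.1 -97.9 168.1
[0.051, 0.0009, -0.0008, 0.06, 0.14, -0.11]
[0.051, 0.001, -0.0007, 0.06, 0.14, -0.11]
```

View pics/w5.png

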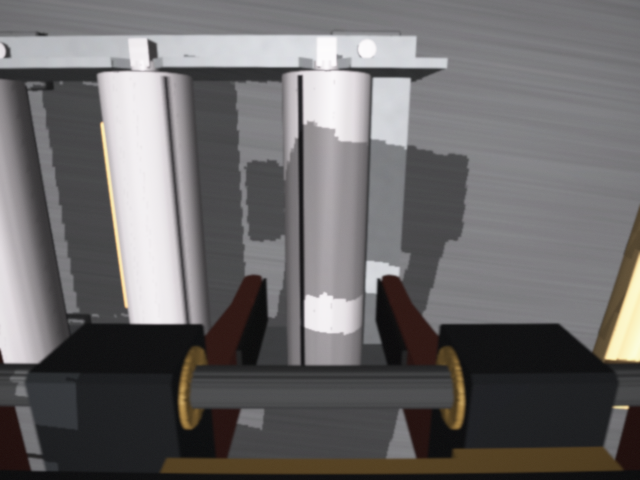

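```bash
python3 - <<'E'
from h import *
np.set_printoptions(precision=1,suppress=True)
W=load('w5');print(W['intrinsics'][0])
for p in onz(W,[[327,50],[143,51]],92): q=p-O;print(p,'local',q@EX,q@EY)
g=cv2.cvtColor(W['pixels'],cv2.COLOR_BGR2GRAY).astype(int)
for v in(90,105,225): print(v,g[v,275:300].tolist(),g[v,355:385].tolist())
for e in [[284,370,90],[288,367,225]]:
    for p in onz(W,[[(e[0]+e[1])/2,e[2]]],85): q=p-O;print('axis local',q@EX,q@EY)
E
```

```text
[411.4   0.  321.3]
[632.8 -52.   92. ] local 107.5484222741341 -100.57131682366246
[619.5  46.2  92. ] local 107.25066695955203 -1.5594659491977911
90 [126, 125, 125, 126, 126, 125, 120, 115, 120, 131, 142, 152, 162, 170, 177, 184, 188, 191, 193, 194, 190, 174, 141, 86, 42] [219, 214, 211, 208, 202, 198, 192, 186, 181, 173, 165, 155, 147, 136, 115, 91, 99, 152, 194, 209, 212, 212, 213, 213, 212, 213, 213, 212, 213, 213]
105 [127, 127, 126, 126, 127, 125, 119, 112, 116, 130, 140, 152, 160, 171, 178, 184, 189, 191, 194, 197, 199, 194, 164, 100, 46] [218, 214, 210, 204, 200, 194, 188, 183, 178, 169, 160, 152, 143, 127, 101, 90, 121, 171, 202, 211, 213, 214, 213, 213, 214, 214, 214, 214, 214, 215]
225 [75, 74, 75, 75, 75, 74, 76, 73, 75, 78, 83, 89, 93, 98, 105, 110, 114, 116, 119, 119, 119, 121, 119, 102, 64] [130, 126, 123, 120, 118, 114, 112, 106, 100, 92, 78, 69, 86, 113, 124, 127, 129, 127, 128, 127, 126, 127, 127, 127, 127, 128, 127, 128, 127, 128]
axis local 87.57816206462881 -100.80863147488995
axis local 8.825752327926214 -101.57502270266907
```

Call:
carry_out([
  [0.03, 0.0035, 0, 0.4, 0, 0],
  [0.03, 0, 0, 0, 0, 0],
  [0.02, 0, 0, 0, 0, 0],
  [0, 0, 0, 0, 0, 0],
])

```text
t: 11.0
ee_pos: [525.8, -63.6, 87.2]
orientation: [2.149, 0.137, -2.154]
ft_force: [-0.1, 0.0, -0.2]
width: 87.5
```

```bash
python3 - <<'E'
from h import *
d=cap('wrist','w6')
st();loc();plan(tr(0,-101.3,66),8,1)
g=cv2.cvtColor(d['pixels'],cv2.COLOR_BGR2GRAY).astype(int)
E
```

```text
t 11.05 p [526.5 -63.8  88. ] z-az 7.53 tilt [-0.    -0.005 -1.   ] F [ 0.6 -0.5  0.9] w 87.4 q [-0.14  0.49  1.92 -0.01  0.73  1.3 ]
track-local 0.6 -98.4 88.0
[0.022, 0.0028, 0.0006, -0.47, 0.06, -0.26]
```

Call:
carry_out([
  [0.011, 0.0028, 0, -0.4, 0, -0.2],
  [0.01, 0, 0, 0, 0, 0],
  [0, 0, 0, 0, 0, 0],
])

```text
t: 11.42
ee_pos: [528.3, -66.4, 67.6]
orientation: [2.151, 0.149, -2.145]
ft_force: [-0.1, 0.2, 0.0]
width: 87.9
```

```bash
python3 - <<'E'
from h import *
d=cap('wrist','w6')
st();loc();plan(tr(0,-101.3,66),8,1)
E
```

```text
t 11.47 p [528.6 -66.5  68. ] z-az 8.01 tilt [ 0.003 -0.002 -1.   ] F [-0.2  0.8 -0.4] w 87.6 q [-0.15  0.52  1.93 -0.    0.69  1.29]
track-local 2.4 -101.4 68.0
[0.002, -0.0001, 0.0024, 0.01, -0.17, -0.11]
```

View pics/w6.png

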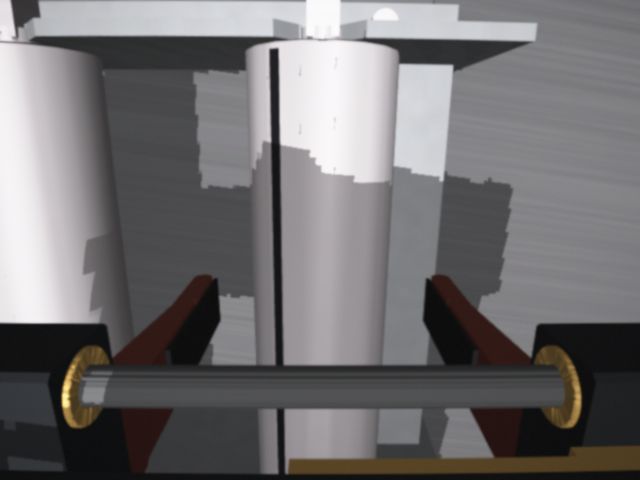

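Call:
carry_out([
  [0.001, 0, 0.002, 0, 0, 0],
  [0, 0, 0, 0, 0, 0],
  [0, 0, 0, 0, 0, 0],
], grip=1)

```text
t: 11.85
ee_pos: [526.9, -67.0, 67.5]
orientation: [2.153, 0.148, -2.144]
ft_force: [0.5, 0.1, -0.4]
width: 60.8
```

Call:
carry_out([
  [0, 0, 0, 0, 0, 0],
  [0, 0, 0, 0, 0, 0],
])

```text
t: 12.1
ee_pos: [526.7, -66.0, 67.7]
orientation: [2.154, 0.148, -2.145]
ft_force: [-0.2, 5.4, -1.0]
width: 49.4
```

Call:
carry_out([
  [-0.003, 0, 0, 0, 0, 0],
])

```text
t: 12.22
ee_pos: [526.1, -65.8, 70.3]
orientation: [2.152, 0.149, -2.147]
ft_force: [-0.6, 0.1, -4.0]
width: 49.5
```

Call:
carry_out([
  [-0.005, 0, 0, 0, 0, 0],
  [-0.01, 0, 0, 0, 0, 0],
])

```text
t: 12.48
ee_pos: [525.0, -65.8, 85.2]
orientation: [2.15, 0.149, -2.149]
ft_force: [0.5, 1.0, -4.7]
width: 49.6
```

Call:
carry_out([
  [-0.02, 0, 0, 0, 0, 0],
  [-0.03, 0, 0, 0, 0, 0],
  [-0.03, 0, 0, 0, 0, 0],
  [0, 0, 0, 0, 0, 0],
  [0, 0, 0, 0, 0, 0],
])

```text
t: 13.1
ee_pos: [524.3, -66.4, 169.0]
orientation: [2.15, 0.148, -2.149]
ft_force: [0.1, 0.7, -5.3]
width: 49.8
```

```bash
python3 - <<'E'
from h import *
d=cap('wrist','w7');st();loc()
np.set_printoptions(precision=1,suppress=True)
# tray rim corners from top0, side0
T=load('top0');S=load('side0')
print(tri(T,[[147.5,205.5],[160,321],[96,327],[88,212]],S,[[291,370]][:0] or [[193+98*0,310]]*0 or [[291,370],[251,429],[149,357],[193,310]][0:0]) if 0 else '')
print(tri(T,[[149,206],[160,321.5],[97,327],[89.5,213]],S,[[291,371],[250,424],[149,357],[193,312]][0:4]) if 0 else '')
E
```

```text
t 13.15 p [524.5 -66.4 168.9] z-az 7.93 tilt [ 0.001 -0.001 -1.   ] F [ 0.6  0.4 -3.6] w 49.7 q [-0.15  0.36  1.88 -0.    0.9   1.28]
track-local -1.7 -100.7 168.9
```

```bash
python3 - <<'E'
from h import *
np.set_printoptions(precision=1,suppress=True)
T=load('top0');S=load('side0')
P=tri(T,[[150.4,206.3],[89.3,213.7],[160,321],[97,327]],S,[[193.2,310.5],[149.5,357.3],[291.8,371],[250.5,422]]);print(P)
print('centre',P.mean(0),(P[1]+P[2])/2,(P[0]+P[3])/2)
for i,j in((0,2),(1,3),(0,1),(2,3)):
    d=P[i,:3]-P[j,:3];print(np.linalg.norm(d),np.degrees(np.arctan2(d[1],d[0])))
plan([466,366,180],7.5)
E
```

```text
[[629.5 302.1  30.3   7.4]
 [606.  461.4  37.6   1.1]
 [333.2 266.   25.7   3.9]
 [312.2 423.1  44.3   2.4]]
centre [470.2 363.2  34.5   3.7] [469.6 363.7  31.7   2.5] [470.9 362.6  37.3   4.9]
298.480269139298 6.9409147361340775
296.29149684440495 7.4212062891040596
161.21169136627577 -81.61247727234975
159.61100459709192 -82.39842210776698
[-0.0014, -0.0545, -0.0002, 0.05, -0.01, -0.0]
[-0.0014, -0.0545, -0.0002, 0.05, -0.01, -0.0]
[-0.0014, -0.0545, -0.0001, 0.05, -0.01, -0.0]
[-0.0014, -0.0545, -0.0001, 0.05, -0.01, -0.0]
[-0.0014, -0.0545, -0.0, 0.05, -0.01, -0.0]
[-0.0014, -0.0545, 0.0, 0.05, -0.01, -0.0]
[-0.0014, -0.0545, 0.0001, 0.05, -0.01, -0.0]
[-0.0014, -0.0545, 0.0001, 0.05, -0.01, -0.0]
```

Call:
carry_out([
  [-0.001, -0.054, 0, 0, 0, 0],
  [-0.001, -0.054, 0, 0, 0, 0],
  [-0.001, -0.054, 0, 0, 0, 0],
  [-0.001, -0.054, 0, 0, 0, 0],
  [-0.001, -0.054, 0, 0, 0, 0],
  [-0.001, -0.054, 0, 0, 0, 0],
  [0, -0.054, 0, 0, 0, 0],
  [0, -0.04, 0, 0, 0, 0],
])

```text
t: 14.15
ee_pos: [462.3, 355.6, 163.6]
orientation: [2.136, 0.136, -2.165]
ft_force: [-0.4, -0.1, -4.0]
width: 49.4
```

Call:
carry_out([
  [0, 0, 0, 0, 0, 0],
  [0, 0, 0, 0, 0, 0],
])

```text
t: 14.4
ee_pos: [460.4, 357.0, 160.5]
orientation: [2.129, 0.137, -2.165]
ft_force: [-0.2, 0.0, -4.9]
width: 49.2
```

```bash
python3 - <<'E'
from h import *
st();d=cap('wrist','w8')
plan([468,365,60],7.5)
P=np.array([[625.5,304],[606,462],[331,268],[310,424]])
m=cv2.inRange(cv2.cvtColor(d['pixels'],cv2.COLOR_BGR2HSV),(100,120,30),(125,255,255))
c=max(cv2.findContours(m,0,2)[0],key=cv2.contourArea);h=cv2.approxPolyDP(cv2.convexHull(c),8,True).reshape(-1,2);print(h.tolist())
print(onz(d,h,45).round(1))
for v in (60,120,180,240,300): r=np.where(m[v]>0)[0]; print(v,r.min(),r.max(),onz(d,[[r.min(),v],[r.max(),v]],45)[:,:2].round(1).tolist())
E
```

```text
t 14.4 p [460.4 357.  160.5] z-az 7.78 tilt [-0.016 -0.009 -1.   ] F [-0.2  0.  -4.9] w 49.2 q [0.64 0.45 1.76 0.   0.95 2.07]
[0.0502, -0.0039, -0.0051, 0.12, 0.49, -0.19]
[0.0502, -0.0037, -0.0047, 0.12, 0.49, -0.19]
[[306, 0], [254, 274], [203, 331], [178, 0]]
[[598.9 385.   45. ]
 [417.8 400.   45. ]
 [366.5 434.1  45. ]
 [588.7 461.8  45. ]]
60 182 437 [[555.0, 457.7], [576.7, 299.3]]
120 186 431 [[518.8, 453.4], [540.4, 295.5]]
180 191 426 [[480.0, 448.3], [501.4, 290.7]]
240 195 420 [[437.9, 443.5], [459.0, 286.1]]
300 200 416 [[391.9, 437.6], [413.0, 279.6]]
```

Call:
carry_out([
  [0.045, -0.004, -0.005, 0.1, 0.5, -0.2],
  [0.045, -0.004, -0.005, 0.1, 0.5, -0.2],
  [0.025, 0, 0, 0, 0, 0],
  [0, 0, 0, 0, 0, 0],
  [0, 0, 0, 0, 0, 0],
])

```text
t: 15.08
ee_pos: [471.4, 360.5, 43.5]
orientation: [2.16, 0.135, -2.156]
ft_force: [-0.3, 0.8, -4.3]
width: 49.6
```

```bash
python3 - <<'E'
from h import *
st();plan([468,367,14],7.5)
E
```

```text
t 15.07 p [471.4 360.5  43.5] z-az 7.1 tilt [ 0.002  0.001 -1.   ] F [-0.3  0.8 -4.3] w 49.6 q [ 0.63  0.63  1.79 -0.    0.72  2.08]
[0.0295, -0.0069, 0.0026, -0.4, -0.11, 0.03]
```

Call:
carry_out([
  [0.015, -0.006, 0.002, -0.3, 0, 0],
  [0.01, 0, 0, 0, 0, 0],
  [0, 0, 0, 0, 0, 0],
])

```text
t: 15.45
ee_pos: [470.1, 367.3, 19.4]
orientation: [2.162, 0.143, -2.15]
ft_force: [-1.2, 0.0, -3.1]
width: 49.7
```

Call:
carry_out([
  [0.002, 0, 0, 0, 0, 0],
])

```text
t: 15.58
ee_pos: [470.3, 367.6, 17.6]
orientation: [2.163, 0.143, -2.15]
ft_force: [-0.5, 0.6, -4.6]
width: 49.7
```

Call:
carry_out([
  [0.003, 0, 0, 0, 0, 0],
])

```text
t: 15.7
ee_pos: [470.4, 367.8, 14.7]
orientation: [2.163, 0.143, -2.149]
ft_force: [0.9, -0.4, -3.6]
width: 49.2
```

Call:
carry_out([
  [0.0025, 0, 0, 0, 0, 0],
])

```text
t: 15.82
ee_pos: [470.5, 367.8, 12.1]
orientation: [2.163, 0.144, -2.149]
ft_force: [-0.5, 0.1, -3.5]
width: 49.9
```

Call:
carry_out([
  [0.0005, 0, 0, 0, 0, 0],
])

```text
t: 15.95
ee_pos: [470.5, 367.8, 11.7]
orientation: [2.163, 0.143, -2.149]
ft_force: [-1.7, -1.3, 1.9]
width: 49.6
```

Call:
carry_out([
  [0, 0, 0, 0, 0, 0],
  [0, 0, 0, 0, 0, 0],
  [0, 0, 0, 0, 0, 0],
  [0, 0, 0, 0, 0, 0],
], grip=0)

```text
t: 16.45
ee_pos: [471.9, 368.8, 13.2]
orientation: [2.167, 0.146, -2.147]
ft_force: [0.5, -0.6, 1.1]
width: 85.3
```

Call:
carry_out([
  [-0.02, 0, 0, 0, 0, 0],
  [-0.05, 0, 0, 0, 0, 0],
  [-0.06, 0, 0, 0, 0, 0],
  [-0.05, 0, 0, 0, 0, 0],
])

```text
t: 16.95
ee_pos: [468.5, 366.3, 197.9]
orientation: [2.16, 0.142, -2.151]
ft_force: [0.4, 0.0, -1.0]
width: 87.9
```

```bash
python3 - <<'E'
from h import *
np.set_printoptions(precision=1,suppress=True)
st();d=cap('wrist','w9')
# spare: refine from top0 (axle ends), and tray roller blob from wrist
m=cv2.inRange(cv2.cvtColor(d['pixels'],cv2.COLOR_BGR2HSV),(0,0,120),(180,50,255));m[330:]=0
cs=sorted(cv2.findContours(m,0,2)[0],key=cv2.contourArea)[-2:]
for c in cs: print(cv2.contourArea(c),cv2.boundingRect(c),onz(d,[np.array(cv2.minAreaRect(c)[0])],29))
plan([480,-389,200],2.2)
E
```

```text
t 16.95 p [468.5 366.3 197.9] z-az 7.41 tilt [ 0.  0. -1.] F [ 0.4  0.  -1. ] w 87.9 q [ 0.6  0.4  1.7 -0.   1.   2.1]
13895.0 (290, 61, 64, 269) [[482.9 368.8  29. ]]
94167.5 (0, 0, 640, 330) [[507.1 373.6  29. ]]
[-0.0001, 0.0537, 0.0064, 0.37, -0.05, 0.03]
[-0.0001, 0.0538, 0.006, 0.37, -0.05, 0.03]
[-0.0, 0.0538, 0.0057, 0.37, -0.05, 0.03]
[0.0, 0.0538, 0.0053, 0.37, -0.05, 0.03]
[0.0, 0.0539, 0.005, 0.37, -0.05, 0.03]
[0.0001, 0.0539, 0.0046, 0.37, -0.05, 0.03]
[0.0001, 0.0539, 0.0043, 0.37, -0.05, 0.03]
[0.0001, 0.054, 0.0039, 0.37, -0.05, 0.03]
[0.0002, 0.054, 0.0036, 0.37, -0.05, 0.03]
[0.0002, 0.054, 0.0032, 0.37, -0.05, 0.03]
[0.0002, 0.054, 0.0029, 0.37, -0.05, 0.03]
[0.0003, 0.0541, 0.0025, 0.37, -0.05, 0.03]
[0.0003, 0.0541, 0.0022, 0.37, -0.05, 0.03]
[0.0003, 0.0541, 0.0018, 0.37, -0.05, 0.03]
```

Call:
carry_out([
  [0, 0.054, 0.006, 0.4, 0, 0],
  [0, 0.054, 0.006, 0.4, 0, 0],
  [0, 0.054, 0.006, 0.4, 0, 0],
  [0, 0.054, 0.005, 0.4, 0, 0],
  [0, 0.054, 0.005, 0.4, 0, 0],
  [0, 0.054, 0.005, 0.4, 0, 0],
  [0, 0.054, 0.004, 0.4, 0, 0],
  [0, 0.054, 0.004, 0.4, 0, 0],
])

```text
t: 18.0
ee_pos: [479.7, -73.2, 212.5]
orientation: [2.224, 0.102, -2.15]
ft_force: [0.9, -0.0, 0.1]
width: 88.0
```

Call:
carry_out([
  [0, 0.054, 0.004, 0.4, 0, 0],
  [0, 0.054, 0.003, 0.4, 0, 0],
  [0, 0.054, 0.003, 0.4, 0, 0],
  [0, 0.054, 0.002, 0.4, 0, 0],
  [0, 0.054, 0.002, 0.4, 0, 0],
  [0, 0.04, 0.001, 0.4, 0, 0],
  [0, 0, 0, 0, 0, 0],
  [0, 0, 0, 0, 0, 0],
])

```text
t: 19.0
ee_pos: [482.3, -397.7, 217.4]
orientation: [2.257, 0.044, -2.162]
ft_force: [0.2, 0.1, -0.7]
width: 88.0
```

```bash
python3 - <<'E'
from h import *
st();d=cap('wrist','w10');st();plan([480,-389,110],2.2)
print(proj(d,[[592,-385,58],[480,-389,83],[367,-393,58]]))
E
```

```text
t 19.0 p [ 482.3 -397.7  217.4] z-az 1.77 tilt [ 0.043  0.009 -0.999] F [ 0.2  0.1 -0.7] w 88.0 q [-0.73  0.42  1.65  0.04  1.04  0.79]
t 19.05 p [ 482.4 -397.6  217.5] z-az 1.79 tilt [ 0.043  0.009 -0.999] F [-0.1 -0.8  0. ] w 87.7 q [-0.73  0.42  1.65  0.04  1.04  0.79]
[0.0537, -0.0039, 0.0034, -0.2, -1.25, 0.21]
[0.0537, -0.0042, 0.0022, -0.2, -1.25, 0.21]
[[310.99502693  78.18440871]
 [311.41204928 231.75193403]
 [313.54604575 352.19059182]]
```

View pics/w10.png

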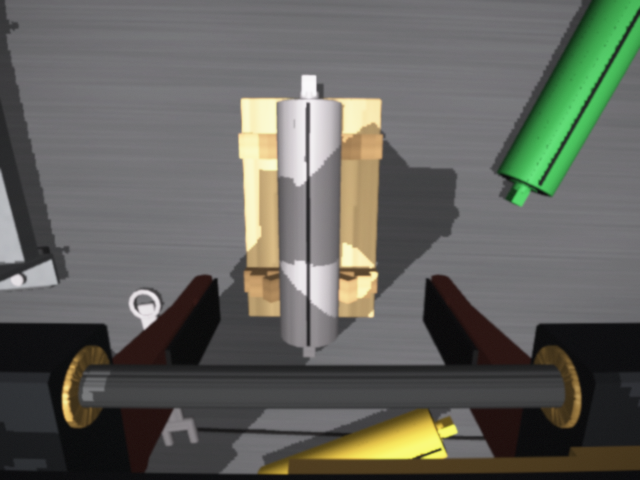

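```bash
python3 - <<'E'
from h import *
np.set_printoptions(precision=1,suppress=True)
W=load('w10');T=load('top0')
tp=np.array([[729,74],[738,266]])/2.16+[80,185]
print(onz(W,[[309,76],[309,356]],58),tri(W,[[309,76],[309,356]],T,tp))
# tube by tangent edges: where does apparent half-angle put the axis (radius 25)
g=cv2.cvtColor(W['pixels'],cv2.COLOR_BGR2HSV)[:,:,2].astype(int)
for v in(120,200,320): print(v,g[v,268:290].tolist(),g[v,330:352].tolist())
E
```

```text
[[ 593.5 -383.5   58. ]
 [ 363.2 -389.1   58. ]] [[ 591.9 -383.8   63.4    1.6]
 [ 369.  -389.8   68.6    0.9]]
120 [251, 251, 251, 251, 251, 251, 250, 243, 207, 152, 138, 147, 156, 163, 171, 181, 188, 193, 194, 196, 201, 205] [197, 192, 187, 181, 173, 168, 162, 154, 145, 134, 129, 149, 190, 230, 247, 250, 250, 250, 251, 251, 251, 251]
200 [207, 210, 211, 213, 212, 209, 203, 196, 187, 161, 116, 90, 91, 97, 101, 104, 110, 114, 117, 120, 121, 123] [122, 119, 117, 113, 111, 108, 105, 100, 99, 109, 143, 176, 190, 191, 195, 197, 200, 200, 201, 202, 202, 202]
320 [66, 66, 65, 64, 64, 65, 65, 66, 65, 66, 66, 69, 76, 87, 95, 102, 107, 111, 117, 122, 125, 127] [117, 114, 110, 107, 104, 98, 91, 82, 73, 67, 65, 65, 65, 65, 66, 66, 64, 66, 66, 65, 65, 66]
```

Call:
carry_out([
  [0.05, -0.005, 0.002, 0, -1.2, 0.2],
  [0.05, -0.005, 0.002, 0, -1.2, 0.2],
  [0.0, 0, 0, 0, 0, 0],
  [0, 0, 0, 0, 0, 0],
  [0, 0, 0, 0, 0, 0],
])

```text
t: 19.68
ee_pos: [484.8, -384.3, 122.1]
orientation: [2.209, 0.036, -2.192]
ft_force: [-0.1, 0.6, 0.0]
width: 87.8
```

```bash
python3 - <<'E'
from h import *
np.set_printoptions(precision=1,suppress=True)
st();d=cap('wrist','w11');st();plan([480,-387,39],1.7)
g=cv2.cvtColor(d['pixels'],cv2.COLOR_BGR2HSV)[:,:,2].astype(int)
for v in(80,150,220):
    r=np.abs(np.diff(g[v-1:v+2].mean(0)));i=[k for k in range(230,400) if r[k]>8 and r[k]==r[k-3:k+4].max()];print(v,[(k,int(r[k])) for k in i])
E
```

```text
t 19.68 p [ 484.8 -384.3  122.1] z-az 2.12 tilt [ 0. -0. -1.] F [-0.1  0.6  0. ] w 87.8 q [-0.7  0.5  1.7  0.   0.9  0.8]
t 19.73 p [ 485.1 -384.6  122.4] z-az 2.12 tilt [ 0. -0. -1.] F [ 0.3  0.3 -0.1] w 87.9 q [-0.7  0.5  1.7  0.   0.9  0.8]
[0.0417, 0.0009, 0.0029, 0.21, -0.23, -0.15]
[0.0417, 0.001, 0.0027, 0.21, -0.23, -0.15]
80 [(303, 8), (314, 15), (330, 8), (331, 8), (340, 17)]
150 [(280, 44), (298, 16), (302, 15), (324, 40), (329, 42), (372, 24), (397, 13)]
220 [(234, 38), (280, 37), (323, 43), (328, 42), (369, 37)]
```

```bash
python3 - <<'E'
from h import *
np.set_printoptions(precision=1,suppress=True)
d=load('w11');q=onz(d,[[326.5,150],[325,220],[327,80]],58);print(q)
E
```

```text
[[ 542.2 -384.8   58. ]
 [ 503.3 -385.5   58. ]
 [ 578.1 -383.6   58. ]]
```

Call:
carry_out([
  [0.036, 0.001, 0.003, 0, -0.2, -0.1],
  [0.036, 0.001, 0.002, 0, -0.2, -0.1],
  [0.004, 0, 0, 0, 0, 0],
  [0, 0, 0, 0, 0, 0],
])

```text
t: 20.23
ee_pos: [484.5, -391.1, 52.2]
orientation: [2.21, 0.029, -2.187]
ft_force: [-0.3, -0.8, -0.2]
width: 87.9
```

```bash
python3 - <<'E'
from h import *
np.set_printoptions(precision=1,suppress=True)
st();d=cap('wrist','w12');st();plan([480,-387,39],1.7)
g=cv2.cvtColor(d['pixels'],cv2.COLOR_BGR2HSV)[:,:,2].astype(int)
for v in(80,150,220):
    r=np.abs(np.diff(g[v-1:v+2].mean(0)));i=[k for k in range(220,420) if r[k]>12 and r[k]==r[k-3:k+4].max()];print(v,[(k,int(r[k])) for k in i])
E
```

```text
t 20.23 p [ 484.5 -391.1   52.2] z-az 2.06 tilt [ 0. -0. -1.] F [-0.3 -0.8 -0.2] w 87.9 q [-0.7  0.6  1.7 -0.   0.8  0.8]
t 20.27 p [ 484.6 -391.2   52.4] z-az 2.07 tilt [ 0. -0. -1.] F [ 0.2 -0.4 -0.6] w 88.1 q [-0.7  0.6  1.7 -0.   0.8  0.8]
[0.0133, -0.0045, 0.0046, 0.37, -0.62, -0.58]
80 [(240, 60), (280, 32), (304, 59), (315, 58), (380, 61)]
150 [(242, 44), (283, 15), (289, 14), (305, 40), (313, 41), (378, 23), (402, 20)]
220 [(245, 53), (305, 40), (313, 39), (374, 37)]
```

Call:
carry_out([
  [0.007, -0.005, 0.004, 0.4, -0.6, -0.6],
  [0.005, 0, 0, 0, 0, 0],
  [0, 0, 0, 0, 0, 0],
])

```text
t: 20.65
ee_pos: [481.5, -387.0, 42.3]
orientation: [2.209, 0.03, -2.203]
ft_force: [-0.1, 0.1, 0.2]
width: 88.1
```

```bash
python3 - <<'E'
from h import *
st();d=cap('wrist','w13');plan([480,-386.5,39],1.6)
g=cv2.cvtColor(d['pixels'],cv2.COLOR_BGR2HSV)[:,:,2].astype(int)
for v in(80,150,220,300):
    r=np.abs(np.diff(g[v-1:v+2].mean(0)));i=[k for k in range(200,440) if r[k]>12 and r[k]==r[k-3:k+4].max()];print(v,[(k,int(r[k])) for k in i])
E
```

```text
t 20.65 p [ 481.5 -387.    42.3] z-az 1.64 tilt [ 0.003 -0.001 -1.   ] F [-0.1  0.1  0.2] w 88.1 q [-0.7   0.65  1.74  0.    0.75  0.84]
[0.0035, -0.0006, 0.0016, 0.04, -0.16, -0.09]
80 [(245, 62), (286, 31), (315, 53), (326, 45), (395, 50)]
150 [(248, 48), (286, 17), (292, 15), (315, 42), (325, 40), (393, 23), (414, 13), (419, 15)]
220 [(251, 47), (315, 44), (325, 39), (389, 36)]
300 [(218, 54), (254, 46), (315, 42), (324, 42), (385, 37), (424, 48)]
```

Call:
carry_out([
  [0.003, 0, 0.001, 0, -0.1, -0.1],
  [0, 0, 0, 0, 0, 0],
  [0, 0, 0, 0, 0, 0],
], grip=1)

```text
t: 21.08
ee_pos: [480.7, -387.2, 39.5]
orientation: [2.208, 0.032, -2.206]
ft_force: [-1.0, -0.4, 1.2]
width: 61.2
```

Call:
carry_out([
  [0, 0, 0, 0, 0, 0],
  [0, 0, 0, 0, 0, 0],
])

```text
t: 21.32
ee_pos: [480.6, -386.6, 39.4]
orientation: [2.209, 0.032, -2.207]
ft_force: [0.9, 2.6, 0.2]
width: 49.6
```

```bash
python3 -c "
from h import *
st()"
```

```text
t 21.32 p [ 480.6 -386.6   39.4] z-az 1.62 tilt [ 0.001  0.001 -1.   ] F [0.9 2.6 0.2] w 49.6 q [-0.7   0.66  1.74  0.    0.75  0.84]
```

Call:
carry_out([
  [-0.005, 0, 0, 0, 0, 0],
  [-0.02, 0, 0, 0, 0, 0],
  [-0.04, 0, 0, 0, 0, 0],
  [-0.05, 0, 0, 0, 0, 0],
  [-0.03, 0, 0, 0, 0, 0],
])

```text
t: 21.95
ee_pos: [478.3, -385.8, 188.4]
orientation: [2.204, 0.036, -2.214]
ft_force: [0.1, 0.2, -4.9]
width: 49.7
```

```bash
python3 -c "
from h import *
st();plan(tr(1,-101.3,180),8)"
```

```text
t 21.95 p [ 478.3 -385.8  188.4] z-az 1.65 tilt [-0.005  0.004 -1.   ] F [ 0.1  0.2 -4.9] w 49.7 q [-0.7   0.45  1.68  0.    1.02  0.84]
[0.0016, -0.0529, -0.0097, -1.06, 0.04, 0.04]
[0.0015, -0.0528, -0.0107, -1.06, 0.04, 0.04]
[0.0015, -0.0526, -0.0116, -1.06, 0.04, 0.04]
[0.0015, -0.0523, -0.0126, -1.06, 0.04, 0.04]
[0.0015, -0.0521, -0.0136, -1.06, 0.04, 0.04]
[0.0014, -0.0518, -0.0145, -1.06, 0.04, 0.04]
```

Call:
carry_out([
  [0, -0.05, -0.01, -1, 0, 0],
  [0, -0.052, -0.011, -1, 0, 0],
  [0, -0.052, -0.012, -1.1, 0, 0],
  [0, -0.052, -0.012, -1.1, 0, 0],
  [0, -0.052, -0.013, -1.1, 0, 0],
  [0, -0.045, -0.014, -1.1, 0, 0],
  [0, 0, 0, 0, 0, 0],
  [0, 0, 0, 0, 0, 0],
])

```text
t: 22.95
ee_pos: [531.5, -73.1, 202.3]
orientation: [2.157, 0.145, -2.132]
ft_force: [0.1, -0.6, -4.4]
width: 49.8
```

```bash
python3 -c "
from h import *
d=cap('wrist','w14');st();loc();plan(tr(1,-101.3,125),8)"
```

```text
t 23.0 p [531.5 -73.3 202.3] z-az 8.1 tilt [ 0.012 -0.006 -1.   ] F [-0.2  0.7 -5. ] w 49.3 q [-0.16  0.31  1.85 -0.    0.96  1.27]
track-local 4.4 -108.5 202.3
[0.0386, -0.0039, 0.0021, 0.05, -0.33, -0.21]
[0.0386, -0.0038, 0.0019, 0.05, -0.33, -0.21]
```

Call:
carry_out([
  [0.04, -0.005, 0.002, 0, -0.3, -0.2],
  [0.04, -0.003, 0.002, 0, -0.3, -0.2],
  [0.015, 0, 0, 0, 0, 0],
  [0, 0, 0, 0, 0, 0],
  [0, 0, 0, 0, 0, 0],
])

```text
t: 23.62
ee_pos: [529.9, -72.0, 108.6]
orientation: [2.159, 0.141, -2.143]
ft_force: [0.2, -0.4, -3.9]
width: 49.4
```

```bash
python3 -c "
from h import *
d=cap('wrist','w15');st();loc();plan(tr(1,-100.5,92),8)"
```

```text
t 23.68 p [530.  -72.  108.8] z-az 7.68 tilt [ 0.008 -0.002 -1.   ] F [ 0.2 -1.1 -4.4] w 49.5 q [-0.16  0.45  1.91 -0.    0.77  1.28]
track-local 3.0 -107.0 108.8
[0.0167, -0.0065, 0.0021, -0.32, -0.43, -0.19]
```

Call:
carry_out([
  [0.006, -0.0065, 0.002, -0.3, -0.4, -0.2],
  [0.006, 0, 0, 0, 0, 0],
  [0, 0, 0, 0, 0, 0],
])

```text
t: 24.05
ee_pos: [528.3, -65.4, 98.0]
orientation: [2.153, 0.15, -2.145]
ft_force: [0.0, -0.0, -4.7]
width: 49.3
```

```bash
python3 -c "
from h import *
d=cap('wrist','w16');st();loc();plan(tr(1,-100.5,85),8)
cv2.imwrite('pics/c4.png',np.vstack([cv2.resize(d['pixels'][0:110,100:540],(800,200),interpolation=cv2.INTER_CUBIC),cv2.resize(load('w6')['pixels'][0:110,100:540],(800,200),interpolation=cv2.INTER_CUBIC)]))"
```

```text
t 24.1 p [528.4 -65.5  98.1] z-az 8.01 tilt [ 0.004 -0.    -1.   ] F [ 0.2 -0.7 -3.9] w 49.2 q [-0.15  0.47  1.92  0.    0.75  1.28]
track-local 2.4 -100.3 98.1
[0.0131, 0.0002, 0.0014, 0.01, -0.22, -0.04]
```

View pics/c4.png

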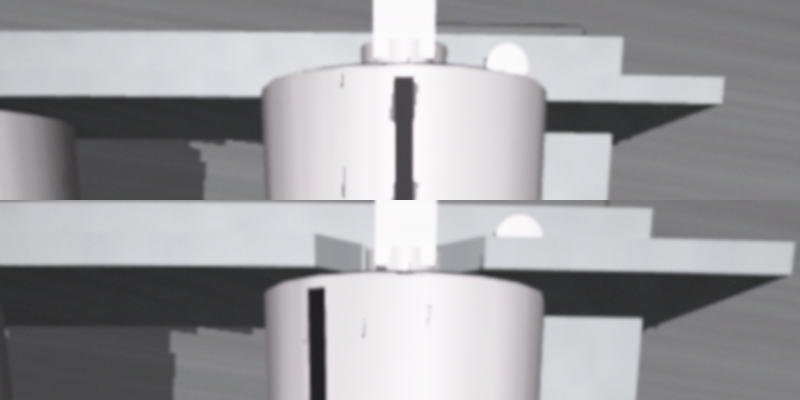

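```bash
python3 - <<'E'
from h import *
for n,uv,z in(('w16',[322.7,36.3],141.7),('w6',[322.2,39.3],110)):
    p=onz(load(n),[uv],z)[0]-O;print(n,'tube far end local',p@EX,p@EY)
# rail inner/top edge near slot: w6 top edge of inner face v=(266-200)*.55, w16 v=98*.55, z=96
for n,uv in(('w6',[[250,36.3]]),('w16',[[120,53.3],[470,56.5]])):
    for p in onz(load(n),uv,96): print(n,'rail inner',(p-O)@EX,(p-O)@EY)
for n,uv,z in(('w16',[[306,24],[340,24]],123.7),('w6',[[306,20],[340,20]],92)):
    for p in onz(load(n),uv,z): print(n,'axle side',(p-O)@EX,(p-O)@EY)
E
```

```text
w16 tube far end local 96.17760999209258 -99.16805872172301
w6 tube far end local 95.59033505602686 -99.99250488208673
w6 rail inner 98.77540781031026 -78.31121272681226
w16 rail inner 98.56229828188458 -23.515148649701914
w16 rail inner 98.46791017072687 -154.46356356740665
w16 axle side 102.96238372266153 -94.09307458417699
w16 axle side 103.06045123646362 -104.45352543105194
w6 axle side 104.26506347731035 -95.02008177741533
w6 axle side 104.36512943512056 -105.45459997637626
```

Call:
carry_out([
  [0.008, 0.0004, 0.0015, 0.25, -0.2, 0],
  [0.0, 0, 0, 0, 0, 0],
])

```text
t: 24.35
ee_pos: [527.0, -66.1, 89.6]
orientation: [2.151, 0.145, -2.151]
ft_force: [0.1, -0.2, -4.3]
width: 49.4
```

```bash
python3 -c "
from h import *
st();loc();plan(tr(0.9,-100.7,80),7.75)"
```

```text
t 24.35 p [527.  -66.1  89.6] z-az 7.75 tilt [ 0.    -0.001 -1.   ] F [ 0.1 -0.2 -4.3] w 49.4 q [-0.15  0.49  1.92 -0.    0.74  1.29]
track-local 0.9 -100.7 89.6
[0.0096, -0.0001, -0.0, -0.0, -0.01, -0.04]
```

Aligned. I'll lower it in small steps.

Call:
carry_out([
  [0.004, 0, 0, 0, 0, 0],
  [0.003, 0, 0, 0, 0, 0],
])

```text
t: 24.6
ee_pos: [527.2, -66.2, 82.3]
orientation: [2.152, 0.145, -2.15]
ft_force: [-0.1, 0.0, -3.5]
width: 49.5
```

Call:
carry_out([
  [0.003, 0, 0, 0, 0, 0],
])

```text
t: 24.72
ee_pos: [527.3, -66.2, 79.1]
orientation: [2.152, 0.145, -2.15]
ft_force: [0.3, -0.4, -4.2]
width: 49.3
```

Call:
carry_out([
  [0.002, 0, 0, 0, 0, 0],
])

```text
t: 24.85
ee_pos: [527.2, -66.2, 76.8]
orientation: [2.152, 0.145, -2.151]
ft_force: [-0.4, -1.1, -3.9]
width: 49.6
```

Call:
carry_out([
  [0.002, 0, 0, 0, 0, 0],
])

```text
t: 24.98
ee_pos: [527.2, -66.1, 74.7]
orientation: [2.152, 0.145, -2.151]
ft_force: [0.5, 2.0, -0.6]
width: 49.0
```

Call:
carry_out([
  [0.002, 0, 0, 0, 0, 0],
])

```text
t: 25.1
ee_pos: [527.3, -65.7, 72.9]
orientation: [2.152, 0.145, -2.151]
ft_force: [-0.6, 4.3, -0.5]
width: 49.1
```

Call:
carry_out([
  [0.002, 0, 0, 0, 0, 0],
])

```text
t: 25.22
ee_pos: [527.4, -65.3, 71.0]
orientation: [2.153, 0.145, -2.151]
ft_force: [-1.2, 4.6, 3.3]
width: 49.4
```

Call:
carry_out([
  [0.0015, -0.0003, 0, 0, 0, 0],
])

```text
t: 25.35
ee_pos: [527.4, -64.9, 70.3]
orientation: [2.153, 0.146, -2.151]
ft_force: [-6.3, 2.1, 18.6]
width: 49.3
```

Call:
carry_out([
  [0.0015, -0.0002, 0, 0, 0, 0],
])

```text
t: 25.48
ee_pos: [527.5, -64.8, 70.2]
orientation: [2.153, 0.145, -2.151]
ft_force: [-6.9, 0.5, 19.4]
width: 49.5
```

Call:
carry_out([
  [0.001, 0, 0, 0, 0, 0],
])

```text
t: 25.6
ee_pos: [527.8, -65.0, 69.4]
orientation: [2.153, 0.145, -2.149]
ft_force: [0.2, 0.5, -4.8]
width: 49.1
```

Call:
carry_out([
  [0.001, 0, 0, 0, 0, 0],
])

```text
t: 25.72
ee_pos: [527.8, -65.2, 68.2]
orientation: [2.153, 0.145, -2.149]
ft_force: [-0.4, -0.3, -3.3]
width: 49.4
```

Call:
carry_out([
  [0.001, 0, 0, 0, 0, 0],
])

```text
t: 25.85
ee_pos: [527.8, -65.3, 66.9]
orientation: [2.153, 0.145, -2.149]
ft_force: [-0.5, 1.8, -1.8]
width: 49.7
```

```bash
python3 - <<'E'
from h import *
d=cap('wrist','w17');st();loc()
g=cv2.cvtColor(d['pixels'],cv2.COLOR_BGR2HSV)[:,:,2].astype(int)
print(g[0:70:1,345].tolist())
E
```

```text
t 25.9 p [527.8 -65.3  66.9] z-az 7.75 tilt [ 0.002 -0.    -1.   ] F [-0.3  1.7 -3.5] w 49.5 q [-0.15  0.52  1.93 -0.    0.69  1.29]
track-local 1.7 -100.0 66.9
[169, 198, 214, 221, 219, 220, 220, 221, 222, 222, 222, 223, 222, 223, 223, 224, 224, 224, 225, 225, 225, 221, 208, 186, 173, 169, 169, 170, 170, 171, 169, 170, 170, 169, 161, 166, 203, 233, 241, 242, 242, 242, 242, 242, 243, 242, 243, 242, 242, 242, 242, 242, 242, 242, 243, 243, 242, 242, 243, 243, 243, 243, 243, 242, 243, 242, 243, 243, 243, 243]
```

Nearly home and still hanging free. Two more small steps should find the floor.

Call:
carry_out([
  [0.0006, 0, 0, 0, 0, 0],
])

```text
t: 26.02
ee_pos: [527.7, -65.3, 66.1]
orientation: [2.153, 0.145, -2.149]
ft_force: [-0.7, 0.1, -1.6]
width: 49.6
```

Call:
carry_out([
  [0.0006, 0, 0, 0, 0, 0],
])

```text
t: 26.15
ee_pos: [527.8, -65.2, 65.9]
orientation: [2.153, 0.145, -2.149]
ft_force: [-4.0, 0.9, 9.7]
width: 49.5
```

Call:
carry_out([
  [0.0006, 0, 0, 0, 0, 0],
])

```text
t: 26.28
ee_pos: [527.8, -65.2, 65.9]
orientation: [2.153, 0.145, -2.149]
ft_force: [-4.3, 0.5, 7.8]
width: 49.4
```

Call:
carry_out([
  [0, 0, 0, 0, 0, 0],
  [0, 0, 0, 0, 0, 0],
  [0, 0, 0, 0, 0, 0],
  [0, 0, 0, 0, 0, 0],
], grip=0)

```text
t: 26.78
ee_pos: [528.9, -65.6, 66.4]
orientation: [2.155, 0.144, -2.147]
ft_force: [-0.5, 1.1, 0.2]
width: 85.8
```

Call:
carry_out([
  [-0.02, 0, 0, 0, 0, 0],
  [-0.05, 0, 0, 0, 0, 0],
  [-0.025, 0, 0, 0, 0, 0],
  [0, 0, 0, 0, 0, 0],
  [0, 0, 0, 0, 0, 0],
])

```text
t: 27.4
ee_pos: [527.7, -65.5, 162.2]
orientation: [2.152, 0.145, -2.15]
ft_force: [-0.3, 0.5, -0.3]
width: 87.7
```

```bash
python3 - <<'E'
from h import *
d=cap('wrist','w18');st();loc();print(seams(d));S=cap('side','s3')
w=d['pixels'][0:330];s=S['pixels'][200:340,220:420]
out=np.zeros((600,800,3),np.uint8);out[:330,:640]=w;s=cv2.resize(s,None,fx=1.9,fy=1.9,interpolation=cv2.INTER_CUBIC);out[332:332+s.shape[0],:s.shape[1]]=s
b=cv2.resize(S['pixels'][295:440,140:310],None,fx=1.8,fy=1.8);out[332:332+b.shape[0],400:400+b.shape[1]]=b
cv2.imwrite('pics/c5.png',out)
E
```

```text
t 27.45 p [527.6 -65.5 162.1] z-az 7.75 tilt [ 0.001 -0.001 -1.   ] F [ 0.   0.1 -0.8] w 87.9 q [-0.15  0.37  1.88 -0.    0.89  1.29]
track-local 1.6 -100.2 162.1
[None, (0.56, 1), (-0.06, 175)]
```

View pics/c5.png

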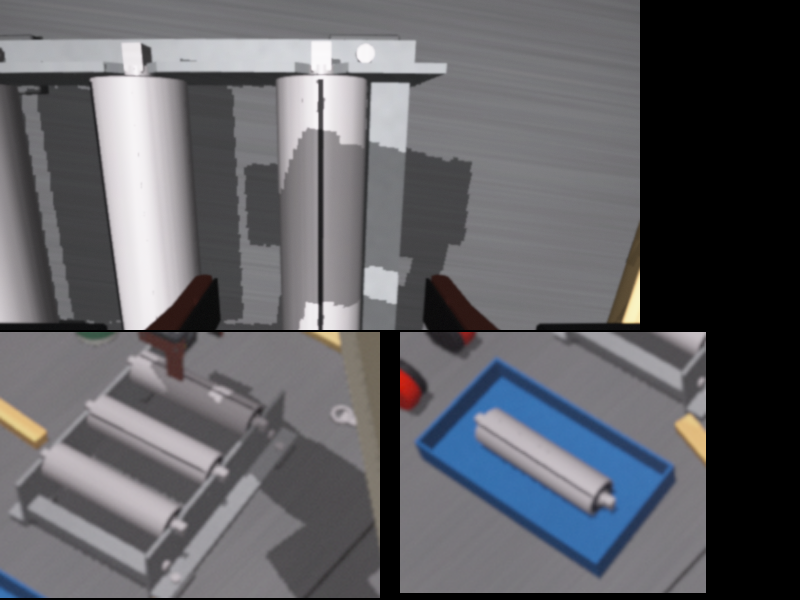

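Call:
carry_out([
  [0, -0.05, 0, 0, 0, 0],
  [0, -0.06, 0, 0, 0, 0],
  [0, -0.06, 0, 0, 0, 0],
  [0, -0.06, 0, 0, 0, 0],
  [0, -0.018, 0, 0, 0, 0],
  [0, 0, 0, 0, 0, 0],
  [0, 0, 0, 0, 0, 0],
], grip=1)

```text
t: 28.38
ee_pos: [491.2, 184.2, 154.3]
orientation: [2.141, 0.139, -2.163]
ft_force: [0.1, -0.0, -0.1]
width: 21.0
```

```bash
python3 - <<'E'
from h import *
np.set_printoptions(precision=1,suppress=True)
d=cap('wrist','w19');st();loc();print(seams(d));
for n in('w3','a2','w19'):
    d=load(n);m=cv2.inRange(cv2.cvtColor(d['pixels'],cv2.COLOR_BGR2HSV),(15,80,80),(30,255,255));m[320:]=0
    for c in cv2.findContours(m,0,2)[0]:
        if cv2.contourArea(c)>300: 
            r=cv2.minAreaRect(c);print(n,r,(onz(d,[r[0]],18)[0]-O).round(1))
plan(tr(0,152,112),7.5)
E
```

```text
t 28.43 p [491.2 184.  154.3] z-az 7.51 tilt [-0. -0. -1.] F [ 0.1 -0.  -0.5] w 17.2 q [ 0.3  0.4  1.9 -0.   0.9  1.8]
track-local -1.9 151.9 154.3
[(-1.1, 0), (-1.02, 141), None]
w3 ((229.80935668945312, 213.94943237304688), (212.33570861816406, 38.050758361816406), 86.42366790771484) [-6.  53.8 18. ]
a2 ((206.4263916015625, 213.46954345703125), (175.125244140625, 27.715103149414062), 85.91438293457031) [-7.5 54.  18. ]
w19 ((460.0615539550781, 225.99380493164062), (11.287871360778809, 175.72666931152344), 5.572197437286377) [-13.4  46.5  18. ]
[0.0423, -0.0002, -0.0024, 0.02, 0.59, -0.13]
```

Call:
carry_out([
  [0.02, 0, -0.001, 0, 0.3, 0],
  [0.02, 0, -0.001, 0, 0.3, 0],
  [0.002, 0, 0, 0, 0, 0],
  [0, 0, 0, 0, 0, 0],
  [0, 0, 0, 0, 0, 0],
], grip=1)

```text
t: 29.05
ee_pos: [495.3, 178.6, 112.8]
orientation: [2.159, 0.13, -2.154]
ft_force: [-1.0, 0.3, -0.2]
width: 0.5
```

```bash
python3 - <<'E'
from h import *
st();loc();plan(tr(0,150,109.3),7.5,1)
for i in range(6): print(seams(ctrl.get_image('wrist')))
st()
E
```

```text
t 29.05 p [495.3 178.6 112.8] z-az 7.04 tilt [ 0.003 -0.002 -1.   ] F [-1.   0.3 -0.2] w 0.5 q [ 0.33  0.44  1.92 -0.    0.78  1.78]
track-local 1.4 146.0 112.8
[0.0035, -0.004, 0.0015, -0.46, -0.13, -0.14]
[(-1.11, 0), (-1.08, 146), None]
[(0.04, 1), (-1.08, 145), None]
[(-1.11, 0), (-1.05, 147), None]
[(-1.11, 0), (-1.1, 144), None]
[(-1.12, 0), (-1.07, 148), None]
[(-1.12, 0), (-1.1, 147), None]
t 29.35 p [495.  179.1 112.4] z-az 7.1 tilt [ 0.002 -0.002 -1.   ] F [ 0.4 -0.3 -0.5] w 0.2 q [ 0.33  0.44  1.92 -0.    0.78  1.78]
```

Call:
carry_out([
  [0.0028, -0.004, 0.001, -0.4, 0, 0],
  [0, 0, 0, 0, 0, 0],
])

```text
t: 29.6
ee_pos: [493.4, 183.4, 109.6]
orientation: [2.155, 0.139, -2.15]
ft_force: [-0.5, -1.0, 0.1]
width: 0.2
```

Call:
carry_out([
  [0, 0, 0, 0, 0, 0],
])

```text
t: 29.72
ee_pos: [493.3, 183.6, 109.5]
orientation: [2.154, 0.14, -2.15]
ft_force: [-0.2, -0.8, -0.8]
width: 0.5
```

Call:
carry_out([
  [0, 0.024, 0, 0, 0, 0],
])

```text
t: 29.85
ee_pos: [496.5, 160.5, 109.5]
orientation: [2.154, 0.142, -2.148]
ft_force: [-0.5, -0.9, 0.4]
width: 0.3
```

Call:
carry_out([
  [0, 0.036, 0, 0, 0, 0],
])

```text
t: 29.98
ee_pos: [501.7, 125.1, 110.1]
orientation: [2.154, 0.144, -2.147]
ft_force: [0.5, 0.6, 0.9]
width: 0.2
```

Call:
carry_out([
  [0, 0.036, 0, 0, 0, 0],
])

```text
t: 30.1
ee_pos: [506.7, 88.7, 110.4]
orientation: [2.154, 0.145, -2.146]
ft_force: [1.0, -1.3, -0.4]
width: 0.7
```

Call:
carry_out([
  [0.0009, 0.03, 0, 0, 0, 0],
])

```text
t: 30.22
ee_pos: [511.1, 57.8, 109.7]
orientation: [2.154, 0.145, -2.146]
ft_force: [1.0, 0.2, 0.5]
width: 0.5
```

Call:
carry_out([
  [0, 0.036, 0, 0, 0, 0],
])

```text
t: 30.35
ee_pos: [516.2, 21.4, 110.2]
orientation: [2.154, 0.146, -2.145]
ft_force: [0.4, 0.3, 0.2]
width: 0.3
```

Call:
carry_out([
  [0, 0.036, 0, 0, 0, 0],
])

```text
t: 30.48
ee_pos: [521.3, -15.3, 110.4]
orientation: [2.155, 0.146, -2.145]
ft_force: [0.2, 0.5, -0.2]
width: 0.3
```

Call:
carry_out([
  [0.0009, 0.03, 0, 0, 0, 0],
])

```text
t: 30.6
ee_pos: [525.7, -46.4, 109.7]
orientation: [2.155, 0.146, -2.144]
ft_force: [0.6, -0.1, 0.3]
width: 1.0
```

Call:
carry_out([
  [0, 0.036, 0, 0, 0, 0],
])

```text
t: 30.72
ee_pos: [530.8, -83.0, 110.2]
orientation: [2.155, 0.146, -2.144]
ft_force: [0.4, -0.1, 0.6]
width: 1.0
```

Call:
carry_out([
  [0, 0.036, 0, 0, 0, 0],
  [-0.06, 0.01, 0, 0, 0, 0],
  [-0.02, -0.06, 0, 0, 0, 0],
  [0, -0.05, 0, 0, 0, 0],
])

```text
t: 31.22
ee_pos: [523.3, -24.7, 191.6]
orientation: [2.162, 0.135, -2.15]
ft_force: [-0.4, 0.2, -1.0]
width: 0.6
```

```bash
python3 - <<'E'
from h import *
for i in range(10):
    d=cap('wrist',f'f{i}');print(round(ctrl.get_obs()['t'],2),seams(d))
st();loc()
E
```

```text
31.27 [(-0.49, 0), (-0.77, 0), (0.63, 30)]
31.32 [(-0.5, 0), (0.09, 1), (0.77, 36)]
31.38 [(-0.14, 2), (-0.78, 0), (0.76, 23)]
31.43 [(-0.01, 2), (-0.76, 0), (0.78, 29)]
31.48 [(-0.5, 0), (-0.53, 112), (0.77, 31)]
31.52 [(-0.23, 169), (0.02, 94), (0.78, 32)]
31.57 [(0.27, 121), (0.58, 108), (0.77, 27)]
31.62 [(0.81, 106), (1.03, 49), (0.78, 37)]
31.68 [(1.26, 40), (-0.76, 0), (0.79, 35)]
31.73 [(0.05, 1), (-0.76, 0), (-1.02, 57)]
t 31.73 p [522.7 -26.  189.7] z-az 7.28 tilt [ 0.002 -0.    -1.   ] F [ 0.2  0.3 -0.3] w 0.5 q [-0.07  0.32  1.88 -0.    0.94  1.37]
track-local 1.8 -60.5 189.7
```

```bash
python3 - <<'E'
from h import *
for i in range(10):
    d=cap('wrist',f'g{i}');print(round(ctrl.get_obs()['t'],2),seams(d))
st();loc()
E
```

```text
31.77 [(-0.5, 0), (-0.76, 0), (-0.67, 102)]
31.82 [(-0.51, 0), (-0.76, 0), (-0.14, 94)]
31.88 [(-0.49, 0), (-0.74, 0), (0.37, 121)]
31.93 [(-0.5, 0), (-0.75, 0), (0.72, 124)]
31.98 [(-0.29, 2), (-0.76, 0), (0.79, 39)]
32.02 [(-0.04, 1), (0.0, 2), (0.78, 33)]
32.08 [(-0.04, 2), (0.08, 1), (0.78, 32)]
32.12 [(-0.02, 2), (-0.54, 119), (0.78, 34)]
32.17 [(-0.02, 4), (-0.08, 113), (0.78, 31)]
32.23 [(-0.5, 0), (0.43, 120), (0.77, 29)]
t 32.23 p [522.6 -25.2 190. ] z-az 7.35 tilt [ 0.003 -0.    -1.   ] F [-0.4  0.6 -0.2] w 0.6 q [-0.07  0.32  1.88 -0.    0.94  1.37]
track-local 1.9 -59.6 190.0
```

```bash
python3 -c "
from h import *
print(ctrl.close_job())"
```

```text
the job is handed in; nothing more can be done
None
```

The job is done and handed in: the binding roller lies in the blue tray, and the spare from the saddle is seated in its place. All three rollers in the track turned freely on the last run. I handed in at about 32 s, with the hand clear of everything.

- **Finding the binder:** My first pass touched only the +y (left) roller because the hand rode up, so I made a second pass over the other two. The left and middle rollers coasted. The −y (right) one turned about 0.7 rad and stopped dead, so I took it as the binder.
- **Swap:** The binder lifted out with about 4–5 N on the wrist. I laid it in the tray and a side picture confirmed it there. The spare caught at about 19 N roughly 4 mm before home, then came free and settled on the slot floor at about 10 N. The hand stopped at 65.9 mm there, against 66.4 mm expected.
- **Final run:** I ran a light hand over all three and lifted off. Wrist pictures 0.5 to 1.5 s later showed all three seams moving in that time. The middle roller took about 0.6 s per turn, and the right one, the new spare, crossed the view from one side to the other.
- **Stick under the rollers:** It briefly seemed missing in one picture. A later view matched it still in place but partly hidden behind a roller.

I did not check any picture after handing in.

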